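# Clip the rollers onto the glassblower's tube rest and set its straightedge

### The arm

A 6-joint arm with a two-finger parallel gripper is mounted at the origin on the work surface. World frame = base frame: x ahead of the robot, y to its left, z up, the work surface at z = 0. Lengths are in m, angles in rad, forces in N, time in s.
With the tool pointing down it reaches from about 0.375 to 0.975 m from the base axis. Payload 3.8 kg.
Tool frame: the origin (TCP) lies midway between the tips of the shut fingers; the grasp point (between the pads) lies 19 mm behind it; z points along the fingers, y is the direction in which the jaws open and shut (so a half turn about z gives the same grasp; the last joint's range is limited). The gripper opens to 85 mm and grips with 20 to 120 N. Pads are 22 mm wide; open, the fingers measure 114 mm over their backs; the gripper's body (76 mm by 85 mm) begins 54 mm behind the grasp point. The pads swing forward as they close: fully open they stand 13 mm farther back than shut.
Start: joints at [-1.193, 0.264, 1.604, -0, 1.274, -0.037], TCP at [0.272, -0.618, 0.231] pointing down, gripper open.
Joint ranges: [-2.63, 2.63], [-0.94, 2.18], [0.31, 2.57], [-1.31, 4.45], [0, 2.66], [-2.55, 2.55]. Speed limits (rad/s): [2.57, 2.57, 3.14, 3.14, 3.14, 3.14].

### API

Orientations are given as a rotation vector (axis times angle).
In Python, from workcell import bot gives the robot as it stands.
- The arm moves only by the tool drive_tool, never from a script. Its argument "deltas" is a list of rows, each an object with "hand": the opening, from 0 (shut) to 1 (fully open); "offset": the shift along the world's x, y, z in cm, a list of three; "angular": the turn, a rotation vector about the world's x, y, z in degrees, a list of three. A call has 1 to 8 rows; each row is the pose to reach, as a shift and turn from the pose commanded when the call began; what a row does not reach only later rows make up. A row lasts 1/8 s, in which the tool goes at most 62.5 mm and 10.7 degrees, less where a joint would pass 70% of its speed; a pose out of reach is approached as far as the arm can. A call with a gripper value outside its range is refused whole. The fingers move at their own pace and stop on an object; "force" is the grip in N (left out, the last holds). Time passes only in rows, so rows that repeat a pose let the fingers close. It gives the time, the measured TCP pose, the force and the opening at its end, in the units of the state.
- bot.read_state(): the state, without advancing time (a new reading comes with each control period).
- bot.read_camera(name): name is "scene" or "top" or "wrist"; returns a dict with "frame" (480x640x3 uint8, blue, green, red), "mtx" (3x3 intrinsics, pixels), "R" (3x3) and "t" (3): a world point X has camera coordinates R X + t. Camera axes: x right, y down, z forward; pixel columns grow to the right and rows downward; lengths in m; the calibration is good to about 2 mm. A picture is of the moment at which its call begins. There is no depth.
- bot.finish_job(): hands the job in, once; it reports no verdict.
The state is a dict: "time": time; "q": joint angles; "joint_vel": joint speeds; "joint_torque": joint torques, N m; "tool_pos": TCP position; "tcp_rot": TCP orientation; "wrist_force": force on the tool from outside, world axes, zero at the start; "torque": the same for the moment, N m; "width": opening from 0.0 (shut) to 1.0 (fully open).
Only numpy, scipy, OpenCV 4.12 (cv2) and the standard library are available. Lean on these libraries where they do the work, as an engineer would, in place of code of your own. Each camera call takes 0.05 s, during which the arm holds its last target. There are 200 camera calls.

### The job

Put the graphite paddle that lies behind the blue roller rest away flat in the green tray. Push every orange-tailed spring clip lying on the bench sideways into the groove of an axle of the rest, one clip per axle, any axle, from the robot's side with its tail pointing to the front, until it snaps fully home; once all the clips are on, lay the straightedge flat on the bench and flush against the back edge of the rest's base plate, about centred on it. Leave everything else on the bench where it is.

Things in the scene. Friction and masses are not known exactly. Their poses are not given: they have to be found in the camera images.
- rest: Roller rest, fixed to the bench: blue base plate 100 (x) x 340 (y) x 18 mm high with four upright axles in a row along its y axis, 83 mm high in all. Nothing on it turns or gives. Origin: centre of the plate's underside. Its +x points away from the robot (within about 0.12 rad); the back edge is the upright plate face at x = +50 mm in its frame.
- straightedge: Aluminium straightedge: flat bar 48 (x) x 240 (y) x 8 mm, 0.2 to 0.36 kg, with a black grip rib along its middle (14 wide in x, 100 long in y, rising from z 8 to z 42). Same either way round. Origin: centre of the underside; the long straight edges are at x = +-24 mm.
- paddle: Graphite paddle lying on the bench, 160 mm long: round wooden handle 18 mm in diameter along its x axis from x = -75 to x = 20 mm, dark graphite block 65 x 44 x 18 mm from x = 20 to x = 85 mm. 0.08 to 0.17 kg. Origin: on the underside below the handle's axis, 20 mm behind the block.
- tray: Green open tool tray, fixed to the bench: 210 (x) x 110 (y) x 28 mm high, walls and floor 4 to 5 mm. Origin: centre of the underside.
- axle0 (a point): Centre of the groove of axle 0 (axle 0 at the -y end, 85 mm apart), on its axis, 62 mm above the bench; axes as the rest's. From the plate up each axle has a black roller (radius 24 mm, z 18 to 48), a bevelled washer (radius 20, z 48 to 53), the groove with a steel core of radius 11 (z 53 to 71) and a brass head (bevelled below, radius 18, z 71 to 83).
- axle1 (a point): Centre of the groove of axle 1 (axle 0 at the -y end, 85 mm apart), on its axis, 62 mm above the bench; axes as the rest's. From the plate up each axle has a black roller (radius 24 mm, z 18 to 48), a bevelled washer (radius 20, z 48 to 53), the groove with a steel core of radius 11 (z 53 to 71) and a brass head (bevelled below, radius 18, z 71 to 83).
- axle2 (a point): Centre of the groove of axle 2 (axle 0 at the -y end, 85 mm apart), on its axis, 62 mm above the bench; axes as the rest's. From the plate up each axle has a black roller (radius 24 mm, z 18 to 48), a bevelled washer (radius 20, z 48 to 53), the groove with a steel core of radius 11 (z 53 to 71) and a brass head (bevelled below, radius 18, z 71 to 83).
- axle3 (a point): Centre of the groove of axle 3 (axle 0 at the -y end, 85 mm apart), on its axis, 62 mm above the bench; axes as the rest's. From the plate up each axle has a black roller (radius 24 mm, z 18 to 48), a bevelled washer (radius 20, z 48 to 53), the groove with a steel core of radius 11 (z 53 to 71) and a brass head (bevelled below, radius 18, z 71 to 83).
- clip0: Spring clip (may be absent), 13 mm thick, both faces alike, 75 g. Origin: bore centre, mid-thickness; on the axle's axis when seated. Orange tail 24 mm wide, x -75 to -19; dark cross-bar 40 wide, x -19 to -11; two steel jaws to x = +13, y = +-12 to +-19. Mouth at +x, 18 mm between oiled jaw tips, which spring 2 mm outward each and snap behind the 22 mm core. Pushing it on takes about 12 N.
- clip0_tail (a point): Grip point of clip 0: middle of its orange tail, 50 mm behind the bore's centre (at x = -50 mm in the clip's frame), mid-thickness.
- clip1: Spring clip (may be absent), 13 mm thick, both faces alike, 75 g. Origin: bore centre, mid-thickness; on the axle's axis when seated. Orange tail 24 mm wide, x -75 to -19; dark cross-bar 40 wide, x -19 to -11; two steel jaws to x = +13, y = +-12 to +-19. Mouth at +x, 18 mm between oiled jaw tips, which spring 2 mm outward each and snap behind the 22 mm core. Pushing it on takes about 12 N.
- clip1_tail (a point): Grip point of clip 1: middle of its orange tail, 50 mm behind the bore's centre (at x = -50 mm in the clip's frame), mid-thickness.
- clip2: Spring clip (may be absent), 13 mm thick, both faces alike, 75 g. Origin: bore centre, mid-thickness; on the axle's axis when seated. Orange tail 24 mm wide, x -75 to -19; dark cross-bar 40 wide, x -19 to -11; two steel jaws to x = +13, y = +-12 to +-19. Mouth at +x, 18 mm between oiled jaw tips, which spring 2 mm outward each and snap behind the 22 mm core. Pushing it on takes about 12 N.
- clip2_tail (a point): Grip point of clip 2: middle of its orange tail, 50 mm behind the bore's centre (at x = -50 mm in the clip's frame), mid-thickness.
- clip3: Spring clip (may be absent), 13 mm thick, both faces alike, 75 g. Origin: bore centre, mid-thickness; on the axle's axis when seated. Orange tail 24 mm wide, x -75 to -19; dark cross-bar 40 wide, x -19 to -11; two steel jaws to x = +13, y = +-12 to +-19. Mouth at +x, 18 mm between oiled jaw tips, which spring 2 mm outward each and snap behind the 22 mm core. Pushing it on takes about 12 N.
- clip3_tail (a point): Grip point of clip 3: middle of its orange tail, 50 mm behind the bore's centre (at x = -50 mm in the clip's frame), mid-thickness.
- steel_cup: Bystander: open steel cup, 76 mm across, 115 mm high; origin centre of underside.
- black_tin: Bystander: black tin, 72 mm across, 75 mm high; origin centre of underside.
- glass_jar: Bystander: amber glass jar, 60 mm across, 90 mm high; origin centre of underside.
- phone: Bystander: black phone 75 x 150 x 9 mm; origin centre of underside.
- wrench: Bystander: wrench lying at the right; origin on its underside, about mid-length.
- marver: Bystander: dark graphite slab 60 x 60 x 20 mm; origin centre of underside.
- pick: Bystander: brass-handled pick lying beyond the rest; origin on its underside, about mid-length.
Mind the look-alikes: they are no part of the job. What is meant by the straightedge is not purple, and is the larger of those in its own colour.

How it is judged:
On the way, in this order (a step that is already met when the one before it is completed fails the run):
1. every clip is seated in an axle groove (((horizontal distance between clip0 and axle0 below 0.004 m and z of clip0 in the frame of axle0 between -0.006 and 0.006 m and x of clip0_tail in the frame of axle0 below -0.025 m) or (horizontal distance between clip0 and axle1 below 0.004 m and z of clip0 in the frame of axle1 between -0.006 and 0.006 m and x of clip0_tail in the frame of axle1 below -0.025 m) or (horizontal distance between clip0 and axle2 below 0.004 m and z of clip0 in the frame of axle2 between -0.006 and 0.006 m and x of clip0_tail in the frame of axle2 below -0.025 m) or (horizontal distance between clip0 and axle3 below 0.004 m and z of clip0 in the frame of axle3 between -0.006 and 0.006 m and x of clip0_tail in the frame of axle3 below -0.025 m)) and ((horizontal distance between clip1 and axle0 below 0.004 m and z of clip1 in the frame of axle0 between -0.006 and 0.006 m and x of clip1_tail in the frame of axle0 below -0.025 m) or (horizontal distance between clip1 and axle1 below 0.004 m and z of clip1 in the frame of axle1 between -0.006 and 0.006 m and x of clip1_tail in the frame of axle1 below -0.025 m) or (horizontal distance between clip1 and axle2 below 0.004 m and z of clip1 in the frame of axle2 between -0.006 and 0.006 m and x of clip1_tail in the frame of axle2 below -0.025 m) or (horizontal distance between clip1 and axle3 below 0.004 m and z of clip1 in the frame of axle3 between -0.006 and 0.006 m and x of clip1_tail in the frame of axle3 below -0.025 m)) and ((horizontal distance between clip2 and axle0 below 0.004 m and z of clip2 in the frame of axle0 between -0.006 and 0.006 m and x of clip2_tail in the frame of axle0 below -0.025 m) or (horizontal distance between clip2 and axle1 below 0.004 m and z of clip2 in the frame of axle1 between -0.006 and 0.006 m and x of clip2_tail in the frame of axle1 below -0.025 m) or (horizontal distance between clip2 and axle2 below 0.004 m and z of clip2 in the frame of axle2 between -0.006 and 0.006 m and x of clip2_tail in the frame of axle2 below -0.025 m) or (horizontal distance between clip2 and axle3 below 0.004 m and z of clip2 in the frame of axle3 between -0.006 and 0.006 m and x of clip2_tail in the frame of axle3 below -0.025 m)) and ((horizontal distance between clip3 and axle0 below 0.004 m and z of clip3 in the frame of axle0 between -0.006 and 0.006 m and x of clip3_tail in the frame of axle0 below -0.025 m) or (horizontal distance between clip3 and axle1 below 0.004 m and z of clip3 in the frame of axle1 between -0.006 and 0.006 m and x of clip3_tail in the frame of axle1 below -0.025 m) or (horizontal distance between clip3 and axle2 below 0.004 m and z of clip3 in the frame of axle2 between -0.006 and 0.006 m and x of clip3_tail in the frame of axle2 below -0.025 m) or (horizontal distance between clip3 and axle3 below 0.004 m and z of clip3 in the frame of axle3 between -0.006 and 0.006 m and x of clip3_tail in the frame of axle3 below -0.025 m))), for 0.2 s.
2. then the straightedge lies flush against the back edge of the rest (x of straightedge in the frame of rest between 0.071 and 0.077 m and y of straightedge in the frame of rest between -0.055 and 0.055 m and angle between the y axis of straightedge and the y axis of rest, either way round below 0.02 rad and angle between straightedge's own z axis and vertical below 0.05 rad and height (world z) of straightedge below 0.004 m), for 0.2 s.
At the end, for the whole second after the job is handed in: Each clip: bore centre within 4 mm of an axle's axis and 6 mm of mid-groove, tail 25 mm or more to the front; straightedge flat on the bench, within 3 mm of touching the back face, 0.02 rad of parallel and 55 mm of centred; paddle flat in the tray; all at rest (all of step 1 and all of step 2 and x of paddle in the frame of tray between -0.06 and 0.06 m and y of paddle in the frame of tray between -0.05 and 0.05 m and height (world z) of paddle below 0.02 m and angle between paddle's own z axis and vertical below 0.25 rad and linear speed of each of straightedge, paddle, clip0, clip1, clip2, clip3 below 0.02 m/s).
It fails at once if a bystander is moved more than 3 cm (distance of any of steel_cup, black_tin, glass_jar, phone, wrench, marver, pick from where it was at the start of the episode above 0.03 m).
Of clip0, clip1, clip2, clip3 only 3 to 4 are there at a start; the rules pass over those that are not, and their reading is None.
At some moment in a run one of straightedge, paddle may be knocked a few centimetres aside while the robot is not near it.
Once in a run the grip may slacken for a moment while it holds something.
It also fails if it takes over 208 s, if anything falls off the work surface, if the arm or the gripper's body presses on something with over 40 N, if the wrist force passes 120 N, or if a joint passes its speed limit or range.

## Working session

There is one attempt and no reset: what is moved stays moved. The work goes in short steps, Python scripts to look and compute and a tool call to move; the robot and the scene stay as the last step left them, time stands still between calls to the robot, and variables do not carry over. Pictures are saved under pics/ and viewed, about 12 in all and at most 16, crops included, and the job is handed in when it is done.

Besides the shell and the picture viewer there is one more tool, called after ">>>" as name([rows], argument=value, ...), one row to a line, values as JSON. drive_tool: Moves the arm, as the interface text tells. Its arguments: {"type":"object","properties":{"deltas":{"type":"array"},"force":{"type":"number"}},"required":["deltas"]}

```bash
mkdir -p pics; cat > h.py <<'E'
import cv2, numpy as np
from workcell import bot
from scipy.spatial.transform import Rotation as Ro
def cam(n):
    c=bot.read_camera(n); return c
def ray(c,u,v,z):
    d=c["R"].T@np.linalg.inv(c["mtx"])@np.array([u,v,1.]); o=-c["R"].T@c["t"]
    return o+d*(z-o[2])/d[2]
def proj(c,X):
    p=c["mtx"]@(c["R"]@np.array(X,float)+c["t"]); return p[:2]/p[2]
E
python3 - <<'E'
from h import *
for n in ("scene","top"):
    c=cam(n); cv2.imwrite(f"pics/{n}0.png",c["frame"]); np.savez(f"{n}0.npz",**c)
    print(n,-c["R"].T@c["t"],c["R"][2])
print(bot.read_state())
E
```

```text
scene [ 0.98528015 -0.70273469  0.92662296] [-0.39155023  0.56920056 -0.72297935]
top [ 0.32342315 -0.02949826  1.58099888] [ 0.12817645 -0.00887282 -0.99171169]
{'time': 0.1, 'q': array([-1.19288676e+00,  2.64690829e-01,  1.60521379e+00,  1.44737683e-06,
        1.27370891e+00, -3.69120766e-02]), 'joint_vel': array([-0.00201442, -0.00231531, -0.00228474, -0.00076338, -0.00103183,
        0.0015966 ]), 'joint_torque': array([ 5.70978627e-04, -5.16707397e+01, -3.68589199e+01, -3.10496819e-05,
        6.32986616e-03, -1.94360632e-05]), 'tool_pos': array([ 0.27179431, -0.61715131,  0.23009053]), 'tcp_rot': array([-3.07231105e+00, -6.46527637e-01,  5.36128311e-04]), 'wrist_force': array([0.55773316, 0.582589  , 0.42402003]), 'torque': array([-0.04065335, -0.00364281,  0.05041018]), 'width': 0.9991557551827978}
```

View pics/top0.png

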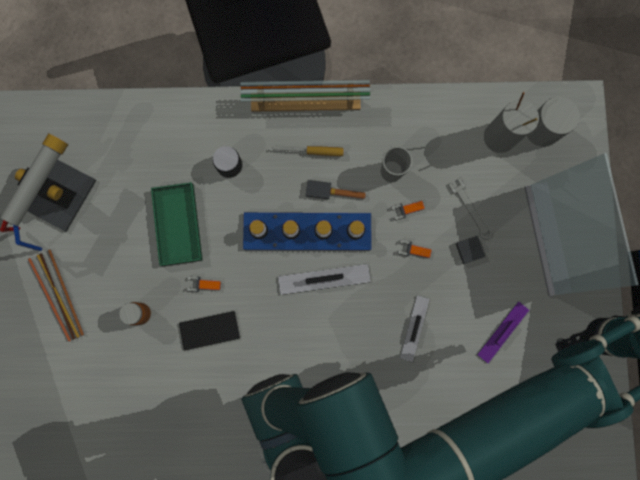

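View pics/scene0.png

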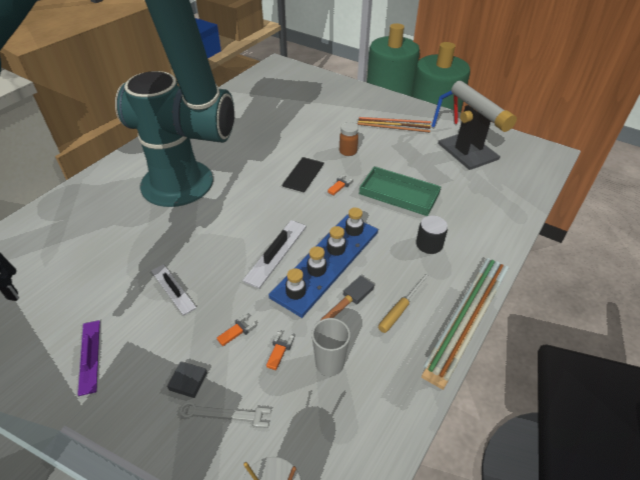

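Top view: rest at (307,231) with four brass heads at (258..357,229). There are three clips, with tails at (412,208), (419,251) and (208,285). The paddle is at (335,189), with its block to the left, and the tray is at (177,224).
Candidates for the straightedge: large grey (323,279), small grey (415,327) and purple (502,332). I choose the large grey one. Paddle look-alikes are the marver slab (470,250) and the brass pick (310,151); the paddle is (335,189), just behind the rest.

```bash
cat >> h.py <<'E'
def blobs(c,lo,hi,z,roi=None,amin=30,hsv=None):
    f=c["frame"]; m=cv2.inRange(cv2.cvtColor(f,cv2.COLOR_BGR2HSV),lo,hi)
    if roi: 
        k=np.zeros_like(m); x0,y0,x1,y1=roi; k[y0:y1,x0:x1]=255; m&=k
    n,l,s,ce=cv2.connectedComponentsWithStats(m)
    out=[]
    for i in range(1,n):
        if s[i,4]<amin: continue
        v,u=np.nonzero(l==i); P=np.array([ray(c,a,b,z) for a,b in zip(u,v)])[:,:2]
        w,V=np.linalg.eigh(np.cov(P.T)); d=V[:,1]
        r=cv2.minAreaRect((P*1000).astype(np.float32))
        out.append(dict(px=ce[i].round(1),n=s[i,4],c=P.mean(0).round(4),ang=np.degrees(np.arctan2(d[1],d[0])).round(1),L=np.round(np.sqrt(12*w[::-1]),3),rc=np.round(r[0],1),rs=np.round(r[1],1),ra=round(r[2],1)))
    return out
E
python3 - <<'E'
from h import *
c=dict(np.load("top0.npz")); f=c["frame"]; H=cv2.cvtColor(f,cv2.COLOR_BGR2HSV)
for n,p in dict(tail=(412,208),head=(258,227),blue=(275,245),se=(300,283),rib=(325,279),pad=(318,189),hand=(350,193),tray=(177,224),bench=(400,280),pick=(325,151)).items(): print(n,H[p[1],p[0]])
def show(n,*a,**k):
    for b in blobs(c,*a,**k): print(n,b)
show("tail",(3,200,150),(14,255,255),.013,roi=(100,100,500,320))
show("head",(15,120,90),(28,255,255),.083,roi=(240,205,375,250))
show("blue",(105,150,40),(125,255,255),.018,roi=(220,190,390,270),amin=200)
show("tray",(60,100,30),(85,255,255),.028,roi=(140,170,215,280),amin=200)
show("se",(0,0,165),(180,40,255),.008,roi=(260,255,390,300),amin=100)
show("rib",(0,0,0),(180,255,60),.042,roi=(260,255,390,300))
show("block",(0,0,0),(180,255,75),.018,roi=(295,175,335,202))
show("hand",(5,90,60),(20,255,255),.009,roi=(325,180,380,202))
w=np.hstack([cv2.resize(f[170:300,370:470],None,fx=4,fy=4),cv2.resize(f[170:300,240:340],None,fx=4,fy=4)])
cv2.imwrite("pics/c1.png",w)
E
```

```text
tail [ 14 252 150]
head [ 21 178 123]
blue [110  38  60]
se [120   5  97]
rib [105  15  33]
pad [102  22  58]
hand [ 13 162 110]
tray [ 75 132  79]
bench [ 30   5 107]
pick [ 21 174 113]
tail {'px': array([411.8, 207.7]), 'n': np.int32(67), 'c': array([ 0.6031, -0.2981]), 'ang': np.float64(96.8), 'L': array([0.041, 0.014]), 'rc': array([ 605.3, -302.3]), 'rs': array([14.2, 44.7]), 'ra': 14.2}
tail {'px': array([416.3, 249.6]), 'n': np.int32(48), 'c': array([ 0.4902, -0.3054]), 'ang': np.float64(88.3), 'L': array([0.026, 0.014]), 'rc': array([ 490.2, -307.3]), 'rs': array([26.5, 13.4]), 'ra': 87.6}
tail {'px': array([209.6, 284.3]), 'n': np.int32(97), 'c': array([0.4094, 0.2413]), 'ang': np.float64(85.6), 'L': array([0.047, 0.015]), 'rc': array([409.5, 241.7]), 'rs': array([45.8, 14.6]), 'ra': 85.5}
head {'px': array([256.4, 226.8]), 'n': np.int32(138), 'c': array([0.5492, 0.1109]), 'ang': np.float64(115.5), 'L': array([0.03 , 0.029]), 'rc': array([549.2, 110. ]), 'rs': array([30.9, 32.4]), 'ra': 44.5}
head {'px': array([289.9, 226.9]), 'n': np.int32(140), 'c': array([0.5472, 0.026 ])
[... 887 characters left out ...]
109]), 'rc': array([570.2, 327.8]), 'rs': array([207.2, 109. ]), 'ra': 7.0}
rib {'px': array([323.7, 278.5]), 'n': np.int32(189), 'c': array([ 0.4168, -0.0578]), 'ang': np.float64(97.2), 'L': array([0.096, 0.013]), 'rc': array([417. , -58.7]), 'rs': array([13.1, 95.4]), 'ra': 7.0}
block {'px': array([317.9, 190. ]), 'n': np.int32(444), 'c': array([ 0.6551, -0.0481]), 'ang': np.float64(81.7), 'L': array([0.067, 0.048]), 'rc': array([654.1, -52.8]), 'rs': array([78.9, 50. ]), 'ra': 81.6}
hand {'px': array([347.7, 193. ]), 'n': np.int32(203), 'c': array([ 0.6471, -0.128 ]), 'ang': np.float64(81.2), 'L': array([0.091, 0.017]), 'rc': array([ 647.5, -126.4]), 'rs': array([93. , 16.8]), 'ra': 81.2}
```

View pics/c1.png

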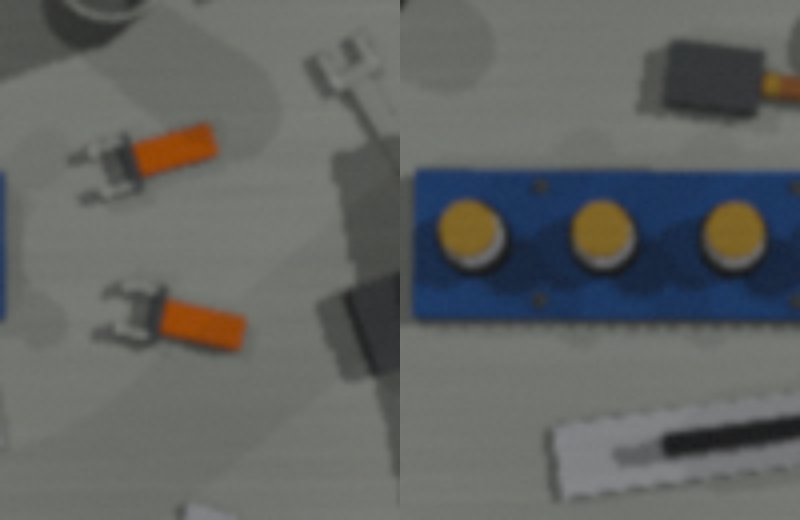

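The crop confirms three clips, mouths facing left: tails at about (412,208) and (419,251), and a third at (209,284). It also shows the paddle with its dark block at the left, and the large grey straightedge with its rib. Head spacing measures 84.9 mm, which agrees with the 85 mm given. Moving above the paddle now.

>>> drive_tool([
  {"hand": 1,"offset": [4.8,7,0],"angular": [0,0,10]},
  {"hand": 1,"offset": [9.5,14,0],"angular": [0,0,20]},
  {"hand": 1,"offset": [14,21,0],"angular": [0,0,30]},
  {"hand": 1,"offset": [19,28,0],"angular": [0,0,40]},
  {"hand": 1,"offset": [24,35,0],"angular": [0,0,50]},
  {"hand": 1,"offset": [28.5,42,0],"angular": [0,0,57.6]},
  {"hand": 1,"offset": [33,49,0],"angular": [0,0,57.6]},
  {"hand": 1,"offset": [38.3,55.7,0],"angular": [0,0,57.6]},
])

```text
time: 1.1
tool_pos: [0.5539, -0.2025, 0.2309]
tcp_rot: [-2.382, -2.048, 0.0]
wrist_force: [0.4, -1.2, -0.4]
width: 1.002
```

>>> drive_tool([
  {"hand": 1,"offset": [5,7,0],"angular": [0,0,0]},
  {"hand": 1,"offset": [9.6,14.0,0],"angular": [0,0,0]},
  {"hand": 1,"offset": [9.6,14.0,0],"angular": [0,0,0]},
  {"hand": 1,"offset": [9.6,14.0,0],"angular": [0,0,0]},
])

```text
time: 1.6
tool_pos: [0.6504, -0.0613, 0.2303]
tcp_rot: [-2.377, -2.052, 0.0]
wrist_force: [-0.7, -0.2, -0.0]
width: 1.003
```

```bash
cat >> h.py <<'E'
def st():
    s=bot.read_state(); R=Ro.from_rotvec(s["tcp_rot"]).as_matrix()
    print("t",round(s["time"],2),"tcp",s["tool_pos"].round(4),"psi",np.degrees(np.arctan2(R[1,0],R[0,0])).round(2),"tz",R[:,2].round(3),"F",s["wrist_force"].round(1),"w",round(s["width"],3),"q6",s["q"][5].round(2))
E
python3 - <<'E'
from h import *
st(); c=cam("wrist"); cv2.imwrite("pics/w1.png",c["frame"]); np.savez("w1.npz",**c); print(-c["R"].T@c["t"],c["R"])
E
```

```text
t 1.6 tcp [ 0.6504 -0.0613  0.2303] psi 81.61 tz [-0.001  0.001 -1.   ] F [-0.7 -0.2 -0. ] w 1.003 q6 0.01
[0.66043254 0.01042591 0.37146376] [[ 9.89432724e-01 -1.44990375e-01 -8.22120583e-04]
 [-1.38572753e-01 -9.47276191e-01  2.88903808e-01]
 [-4.26670467e-02 -2.85736959e-01 -9.57357777e-01]]
```

View pics/w1.png

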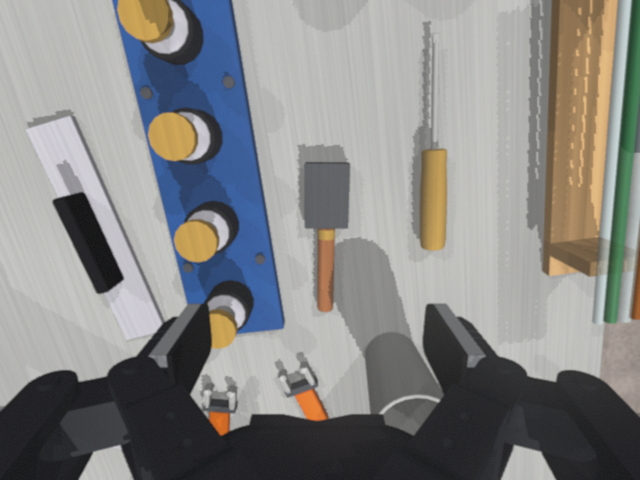

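The wrist picture shows the paddle block at (327,195) with its handle down to (325,310). The pick at (433,195) and the rest at the left are both clear of it. Next I measure the block and heads here as a second look.

```bash
python3 - <<'E'
from h import *
c=dict(np.load("w1.npz"));H=cv2.cvtColor(c["frame"],cv2.COLOR_BGR2HSV)
print(H[195,327],H[260,325],H[150,320])
for b in blobs(c,(0,0,50),(180,60,90),.018,roi=(300,160,356,232),amin=300): print(b)
for b in blobs(c,(0,80,60),(20,255,200),.009,roi=(312,228,340,320),amin=100): print(b)
for b in blobs(c,(18,120,60),(28,255,255),.083,roi=(110,0,250,350),amin=100): print(b)
for b in blobs(c,(0,0,0),(180,255,45),.042,roi=(40,180,130,300),amin=100): print(b)
E
```

```text
[110  15 104] [ 12 134 175] [ 30   6 139]
{'px': array([325.3, 269. ]), 'n': np.int32(1256), 'c': array([ 0.6487, -0.1302]), 'ang': np.float64(81.4), 'L': array([0.093, 0.017]), 'rc': array([ 648.9, -132.5]), 'rs': array([94.1, 16.7]), 'ra': 81.7}
{'px': array([145.4,  18.2]), 'n': np.int32(1829), 'c': array([0.5523, 0.1035]), 'ang': np.float64(166.7), 'L': array([0.033, 0.024]), 'rc': array([551.9, 102. ]), 'rs': array([25.4, 36.6]), 'ra': 81.6}
{'px': array([172.4, 136.1]), 'n': np.int32(1754), 'c': array([0.5505, 0.0234]), 'ang': np.float64(169.0), 'L': array([0.031, 0.03 ]), 'rc': array([550.2,  23.2]), 'rs': array([35.4, 34.5]), 'ra': 14.7}
{'px': array([196.3, 240.4]), 'n': np.int32(1392), 'c': array([ 0.5485, -0.0605]), 'ang': np.float64(-142.4), 'L': array([0.032, 0.03 ]), 'rc': array([548.3, -60.5]), 'rs': array([36.1, 34.6]), 'ra': 64.0}
{'px': array([221.2, 328.4]), 'n': np.int32(826), 'c': array([ 0.5509, -0.144 ]), 'ang': np.float64(77.3), 'L': array([0.034, 0.021]), 'rc': array([ 552.2, -144.7]), 'rs': array([37.5, 23.7]), 'ra': 80.8}
{'px': array([ 88.8, 240.8]), 'n': np.int32(2960), 'c': array([ 0.4316, -0.0566]), 'ang': np.float64(96.1), 'L': array([0.093, 0.03 ]), 'rc': array([432.1, -59.5]), 'rs': array([30.2, 95.6]), 'ra': 6.9}
```

>>> drive_tool([
  {"hand": 0.75,"offset": [0.8,0.4,-5.5],"angular": [0,0,0]},
  {"hand": 0.75,"offset": [0.8,0.4,-11],"angular": [0,0,0]},
  {"hand": 0.75,"offset": [0.8,0.4,-16],"angular": [0,0,0]},
  {"hand": 0.75,"offset": [0.8,0.4,-20],"angular": [0,0,0]},
  {"hand": 0.75,"offset": [0.8,0.4,-22.2],"angular": [0,0,0]},
  {"hand": 0.3,"offset": [0.8,0.4,-22.2],"angular": [0,0,0]},
  {"hand": 0.3,"offset": [0.8,0.4,-22.2],"angular": [0,0,0]},
  {"hand": 0.3,"offset": [0.8,0.4,-22.2],"angular": [0,0,0]},
], force=60)

```text
time: 2.65
tool_pos: [0.659, -0.0608, 0.0115]
tcp_rot: [2.38, 2.046, 0.004]
wrist_force: [0.2, 0.1, -2.0]
width: 0.49
```

>>> drive_tool([
  {"hand": 0.3,"offset": [0,0,0],"angular": [0,0,0]},
  {"hand": 0.3,"offset": [0,0,0],"angular": [0,0,0]},
  {"hand": 0.3,"offset": [0,0,4],"angular": [0,0,0]},
  {"hand": 0.3,"offset": [0,0,9],"angular": [0,0,0]},
  {"hand": 0.3,"offset": [0,0,14],"angular": [0,0,0]},
  {"hand": 0.3,"offset": [0,0,14],"angular": [0,0,0]},
])

```text
time: 3.4
tool_pos: [0.6617, -0.0609, 0.1562]
tcp_rot: [2.376, 2.042, 0.012]
wrist_force: [-0.1, -0.5, -0.9]
width: 0.491
```

```bash
python3 - <<'E'
from h import *
st(); c=cam("wrist"); cv2.imwrite("pics/w2.png",c["frame"])
E
```

```text
t 3.4 tcp [ 0.6617 -0.0609  0.1562] psi 81.37 tz [ 0.012 -0.001 -1.   ] F [-0.1 -0.5 -0.9] w 0.491 q6 0.02
```

View pics/w2.png

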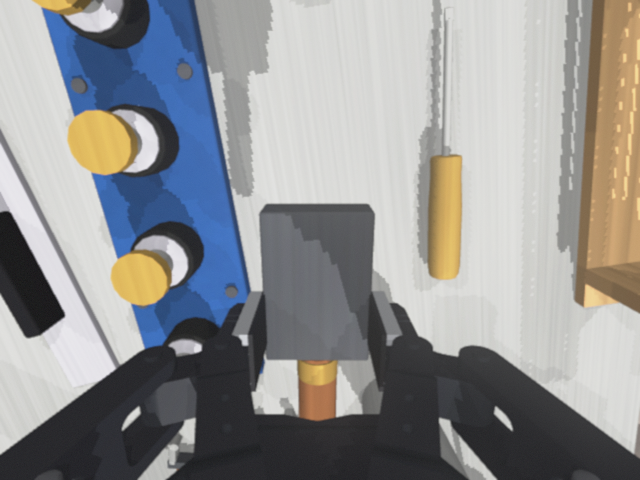

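Paddle held level at about the block's middle. Now to the tray.

>>> drive_tool([
  {"hand": 0.3,"offset": [-0.7,5,0],"angular": [0,0,-9.3]},
  {"hand": 0.3,"offset": [-1.4,10,0],"angular": [0,0,-18.6]},
  {"hand": 0.3,"offset": [-2,15,0],"angular": [0,0,-28]},
  {"hand": 0.3,"offset": [-2.8,20,0],"angular": [0,0,-37]},
  {"hand": 0.3,"offset": [-3.5,25,0],"angular": [0,0,-46.5]},
  {"hand": 0.3,"offset": [-4.2,30,0],"angular": [0,0,-56]},
  {"hand": 0.3,"offset": [-5,35,0],"angular": [0,0,-65]},
  {"hand": 0.3,"offset": [-5.5,39.3,0],"angular": [0,0,-74.4]},
])

```text
time: 4.45
tool_pos: [0.6002, 0.3337, 0.1463]
tcp_rot: [3.134, 0.184, -0.007]
wrist_force: [0.2, -1.2, -2.0]
width: 0.493
```

```bash
python3 - <<'E'
from h import *
st(); c=cam("wrist"); cv2.imwrite("pics/w3.png",c["frame"])
E
```

```text
t 4.45 tcp [0.6002 0.3337 0.1463] psi 6.7 tz [-0.004 -0.002 -1.   ] F [ 0.2 -1.2 -2. ] w 0.493 q6 1.92
```

View pics/w3.png

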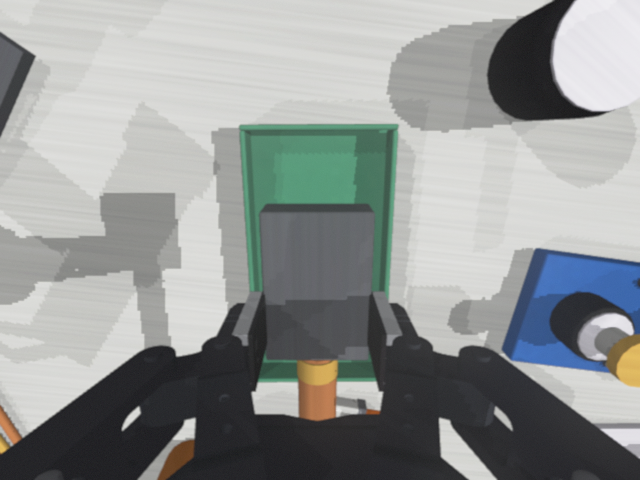

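>>> drive_tool([
  {"hand": 0.3,"offset": [0.4,-0.2,-5],"angular": [0,0,0]},
  {"hand": 0.3,"offset": [0.4,-0.2,-9.5],"angular": [0,0,0]},
  {"hand": 0.3,"offset": [0.4,-0.2,-11.5],"angular": [0,0,0]},
  {"hand": 0.3,"offset": [0.4,-0.2,-12.6],"angular": [0,0,0]},
  {"hand": 0.3,"offset": [0.4,-0.2,-12.8],"angular": [0,0,0]},
  {"hand": 0.62,"offset": [0.4,-0.2,-12.8],"angular": [0,0,0]},
  {"hand": 0.62,"offset": [0.4,-0.2,-12.8],"angular": [0,0,0]},
  {"hand": 0.62,"offset": [0.4,-0.2,-12.8],"angular": [0,0,0]},
])

```text
time: 5.5
tool_pos: [0.6074, 0.331, 0.0229]
tcp_rot: [-3.135, -0.191, -0.004]
wrist_force: [-0.4, 0.3, -0.1]
width: 0.621
```

>>> drive_tool([
  {"hand": 0.62,"offset": [0,0,3],"angular": [0,0,0]},
  {"hand": 0.62,"offset": [0,0,8],"angular": [0,0,0]},
  {"hand": 0.62,"offset": [0,0,14],"angular": [0,0,0]},
  {"hand": 0.62,"offset": [0,0,14],"angular": [0,0,0]},
])

```text
time: 6.0
tool_pos: [0.6109, 0.3328, 0.1701]
tcp_rot: [-3.13, -0.191, -0.021]
wrist_force: [0.9, -1.3, 0.9]
width: 0.622
```

```bash
python3 - <<'E'
from h import *
st(); c=cam("wrist"); cv2.imwrite("pics/w4.png",c["frame"])
c=cam("top"); np.savez("top1.npz",**c)
print(*blobs(c,(0,0,0),(180,60,75),.022,roi=(140,170,215,280),amin=60),sep="\n")
print(*blobs(c,(5,100,60),(18,255,255),.014,roi=(140,170,215,280)),sep="\n")
print("tails",*blobs(c,(3,200,80),(17,255,255),.013,roi=(100,100,500,320)),sep="\n")
for n in (0,): print(cv2.cvtColor(c["frame"],cv2.COLOR_BGR2HSV)[284,195:225].tolist())
E
```

```text
t 6.0 tcp [0.6109 0.3328 0.1701] psi 6.97 tz [ 0.013  0.007 -1.   ] F [ 0.9 -1.3  0.9] w 0.622 q6 1.91
{'px': array([171.6, 198.3]), 'n': np.int32(681), 'c': array([0.6392, 0.3413]), 'ang': np.float64(-151.3), 'L': array([0.113, 0.049]), 'rc': array([652.2, 347.8]), 'rs': array([148.6,  65.2]), 'ra': 16.0}
{'px': array([146.3, 201.1]), 'n': np.int32(106), 'c': array([0.6329, 0.4082]), 'ang': np.float64(93.3), 'L': array([0.034, 0.027]), 'rc': array([633.1, 407.6]), 'rs': array([29.6, 37.5]), 'ra': 23.6}
{'px': array([179.1, 228. ]), 'n': np.int32(41), 'c': array([0.5603, 0.3224]), 'ang': np.float64(-163.0), 'L': array([0.035, 0.009]), 'rc': array([557.7, 320.4]), 'rs': array([37.6,  9.9]), 'ra': 20.7}
{'px': array([180.3, 248. ]), 'n': np.int32(68), 'c': array([0.5068, 0.3187]), 'ang': np.float64(-175.2), 'L': array([0.029, 0.016]), 'rc': array([506.8, 319.6]), 'rs': array([31.8, 15.8]), 'ra': 0.5}
tails
{'px': array([413.3, 207.1]), 'n': np.int32(128), 'c': array([ 0.6044, -0.3021]), 'ang': np.float64(104.9), 'L': array([0.05 , 0.019]), 'rc': array([ 604.5, -302.1]), 'rs': array([18
[... 197 characters left out ...]
rray([49.8, 18.8]), 'ra': 74.7}
{'px': array([209.1, 284.6]), 'n': np.int32(148), 'c': array([0.4087, 0.2426]), 'ang': np.float64(85.9), 'L': array([0.051, 0.019]), 'rc': array([409. , 242.9]), 'rs': array([52.4, 18.3]), 'ra': 88.8}
[[60, 4, 72], [100, 12, 66], [113, 16, 62], [8, 84, 76], [11, 191, 120], [14, 250, 155], [14, 247, 161], [14, 255, 158], [14, 255, 158], [14, 255, 158], [14, 250, 158], [14, 244, 160], [14, 252, 160], [14, 244, 159], [14, 253, 159], [13, 239, 160], [14, 255, 159], [14, 249, 158], [14, 253, 159], [14, 250, 159], [14, 255, 159], [14, 244, 161], [14, 249, 160], [14, 255, 157], [12, 220, 145], [9, 130, 120], [14, 33, 102], [42, 12, 107], [42, 11, 111], [47, 15, 118]]
```

View pics/w4.png

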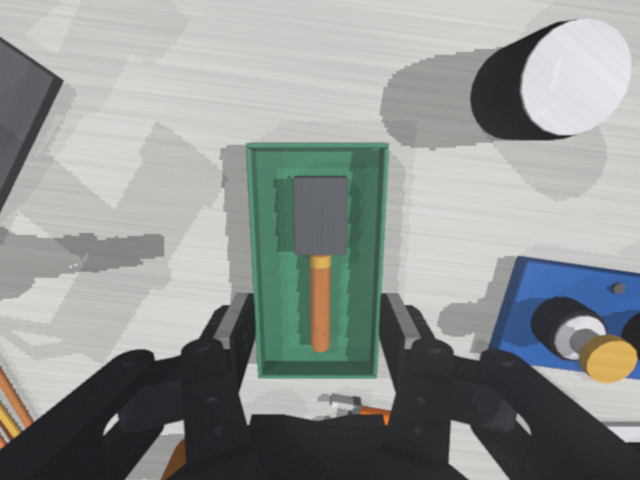

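Paddle lies flat and centred in the tray (block (320,215), handle to (320,350)). Next, the near-left clip.

>>> drive_tool([
  {"hand": 0.62,"offset": [-3,-1.4,0],"angular": [0,0,10]},
  {"hand": 0.62,"offset": [-6,-2.8,0],"angular": [0,0,20]},
  {"hand": 0.62,"offset": [-9,-4,0],"angular": [0,0,30]},
  {"hand": 0.62,"offset": [-12,-5.4,0],"angular": [0,0,40]},
  {"hand": 0.62,"offset": [-15,-6.8,0],"angular": [0,0,50]},
  {"hand": 0.62,"offset": [-18,-8,0],"angular": [0,0,60]},
  {"hand": 0.62,"offset": [-20.2,-9.3,-1],"angular": [0,0,70]},
  {"hand": 0.62,"offset": [-20.2,-9.3,-2],"angular": [0,0,80]},
])

```text
time: 7.1
tool_pos: [0.401, 0.2358, 0.1386]
tcp_rot: [-2.272, -2.168, 0.008]
wrist_force: [0.7, -0.3, 0.2]
width: 0.618
```

>>> drive_tool([
  {"hand": 0.62,"offset": [0,0,0],"angular": [0,0,0]},
  {"hand": 0.62,"offset": [0,0,0],"angular": [0,0,0]},
])

```text
time: 7.35
tool_pos: [0.4041, 0.2373, 0.1406]
tcp_rot: [-2.282, -2.158, 0.002]
wrist_force: [0.5, 0.3, 0.5]
width: 0.623
```

```bash
cat >> h.py <<'E'
def tailw():
    c=cam("wrist"); st()
    for b in blobs(c,(3,180,80),(17,255,255),.013,amin=400): print(b)
    return c
E
python3 - <<'E'
from h import *
c=tailw(); cv2.imwrite("pics/w5.png",c["frame"])
E
```

```text
t 7.4 tcp [0.4045 0.2375 0.141 ] psi 86.83 tz [-0.001 -0.    -1.   ] F [ 0.3 -0.2  0.1] w 0.617 q6 0.53
```

View pics/w5.png

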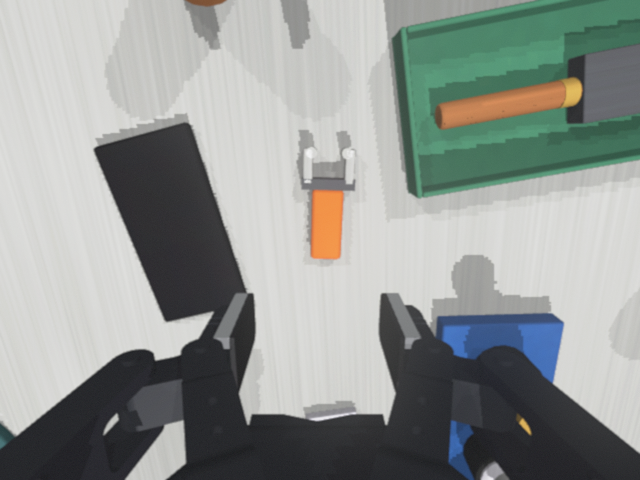

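The wrist view shows clip C's tail at (327,224), jaws up; the phone's edge is about 70 mm to its left, so I narrow the opening.

```bash
sed -i 's/(3,180,80),(17,255,255)/(6,140,120),(17,255,255)/' h.py; python3 - <<'E'
from h import *
c=tailw(); print(cv2.cvtColor(c["frame"],cv2.COLOR_BGR2HSV)[224,327])
E
```

```text
t 7.45 tcp [0.4047 0.2376 0.1413] psi 86.86 tz [-0. -0. -1.] F [ 0.7  1.3 -0. ] w 0.62 q6 0.53
{'px': array([504.3, 104.3]), 'n': np.int32(2867), 'c': array([0.5389, 0.3211]), 'ang': np.float64(-172.8), 'L': array([0.082, 0.016]), 'rc': array([537.6, 320.9]), 'rs': array([84.4, 16.5]), 'ra': 7.1}
{'px': array([325.6, 223.8]), 'n': np.int32(1970), 'c': array([0.4107, 0.2421]), 'ang': np.float64(85.2), 'L': array([0.053, 0.022]), 'rc': array([410.6, 241.4]), 'rs': array([53.3, 22.5]), 'ra': 85.1}
[ 13 178 243]
```

>>> drive_tool([
  {"hand": 0.5,"offset": [0.6,0.1,-5],"angular": [0,0,-1.8]},
  {"hand": 0.5,"offset": [0.6,0.1,-10],"angular": [0,0,-1.8]},
  {"hand": 0.5,"offset": [0.6,0.1,-13],"angular": [0,0,-1.8]},
  {"hand": 0.5,"offset": [0.6,0.1,-14],"angular": [0,0,-1.8]},
  {"hand": 0.5,"offset": [0.6,0.1,-14],"angular": [0,0,-1.8]},
  {"hand": 0.1,"offset": [0.6,0.1,-14],"angular": [0,0,-1.8]},
  {"hand": 0.1,"offset": [0.6,0.1,-14],"angular": [0,0,-1.8]},
  {"hand": 0.1,"offset": [0.6,0.1,-14],"angular": [0,0,-1.8]},
], force=80)

```text
time: 8.45
tool_pos: [0.4121, 0.2394, 0.0033]
tcp_rot: [2.312, 2.125, 0.006]
wrist_force: [-1.4, -0.1, 6.5]
width: 0.25
```

>>> drive_tool([
  {"hand": 0.1,"offset": [0,0,0],"angular": [0,0,0]},
  {"hand": 0.1,"offset": [0,0,0],"angular": [0,0,0]},
])

```text
time: 8.7
tool_pos: [0.4121, 0.2394, 0.0033]
tcp_rot: [2.312, 2.125, 0.006]
wrist_force: [-0.4, -0.9, 6.0]
width: 0.255
```

```bash
python3 - <<'E'
from h import *
c=tailw()
E
```

```text
t 8.75 tcp [0.4121 0.2394 0.0033] psi 85.16 tz [ 0.003  0.002 -1.   ] F [-1.1 -0.9  6.3] w 0.254 q6 0.56
{'px': array([592.7,  88.4]), 'n': np.int32(4968), 'c': array([0.5113, 0.3179]), 'ang': np.float64(-173.6), 'L': array([0.031, 0.017]), 'rc': array([510.2, 317.6]), 'rs': array([33.5, 17. ]), 'ra': 7.2}
{'px': array([316.6, 308.5]), 'n': np.int32(6531), 'c': array([0.4117, 0.2436]), 'ang': np.float64(85.6), 'L': array([0.053, 0.022]), 'rc': array([411.6, 242.2]), 'rs': array([53.1, 22.7]), 'ra': 85.7}
```

Gripped: width fits the 24 mm tail, clip mid-plane 3.2 mm above the TCP. Lift, turn and go in front of axle 3.

>>> drive_tool([
  {"hand": 0.1,"offset": [0,0,4],"angular": [0,0,0]},
  {"hand": 0.1,"offset": [0,0,9],"angular": [0,0,0]},
  {"hand": 0.1,"offset": [0,-2,12],"angular": [0,0,-10]},
  {"hand": 0.1,"offset": [0,-4,12],"angular": [0,0,-20]},
  {"hand": 0.1,"offset": [0,-6,12],"angular": [0,0,-30]},
  {"hand": 0.1,"offset": [0,-8,12],"angular": [0,0,-40]},
  {"hand": 0.1,"offset": [1,-10,12],"angular": [0,0,-50]},
  {"hand": 0.1,"offset": [2,-11,12],"angular": [0,0,-60]},
])

```text
time: 9.75
tool_pos: [0.4307, 0.1277, 0.1219]
tcp_rot: [3.068, 0.674, 0.002]
wrist_force: [0.2, -0.0, -0.4]
width: 0.249
```

>>> drive_tool([
  {"hand": 0.1,"offset": [0.5,-0.5,0],"angular": [0,0,-10]},
  {"hand": 0.1,"offset": [0.9,-0.9,0],"angular": [0,0,-20]},
  {"hand": 0.1,"offset": [0.9,-0.9,0],"angular": [0,0,-26.6]},
  {"hand": 0.1,"offset": [0.9,-0.9,0],"angular": [0,0,-26.6]},
  {"hand": 0.1,"offset": [0.9,-0.9,0],"angular": [0,0,-26.6]},
])

```text
time: 10.38
tool_pos: [0.4394, 0.1196, 0.1216]
tcp_rot: [-3.141, 0.036, -0.001]
wrist_force: [0.3, 0.3, -0.2]
width: 0.256
```

```bash
python3 - <<'E'
from h import *
st()
E
```

```text
t 10.38 tcp [0.4394 0.1196 0.1216] psi -1.32 tz [ 0.001  0.    -1.   ] F [ 0.3  0.3 -0.2] w 0.256 q6 1.8
```

>>> drive_tool([
  {"hand": 0.1,"offset": [0,-0.6,-2],"angular": [0,0,0]},
  {"hand": 0.1,"offset": [0.0,-0.6,-4],"angular": [0,0,0]},
  {"hand": 0.1,"offset": [0,-0.6,-6.2],"angular": [0,0,0]},
  {"hand": 0.1,"offset": [0,-0.6,-6.2],"angular": [0,0,0]},
  {"hand": 0.1,"offset": [0,-0.6,-6.2],"angular": [0,0,0]},
])

```text
time: 11.0
tool_pos: [0.4399, 0.1137, 0.06]
tcp_rot: [-3.141, 0.038, -0.001]
wrist_force: [0.2, 0.1, -0.6]
width: 0.251
```

```bash
cat >> h.py <<'E'
def pre(save=None):
    c=cam("wrist"); st()
    if save: cv2.imwrite(save,c["frame"])
    for b in blobs(c,(6,140,120),(17,255,255),.0685,amin=1500): print("tail",b["px"],b["c"],b["rc"],b["ang"],b["L"])
    for b in blobs(c,(18,120,120),(30,255,255),.083,amin=500): print("head",b["px"],b["rc"],b["rs"])
    return c
E
python3 - <<'E'
from h import *
pre("pics/w6.png")
E
```

```text
t 11.05 tcp [0.4403 0.1137 0.0603] psi -1.4 tz [ 0.002  0.    -1.   ] F [-0.5 -0.2 -0.5] w 0.257 q6 1.79
tail [316.9 308. ] [0.444  0.1125] [442.6 112.3] 178.9 [0.053 0.022]
head [321.5  25.4] [540.7 108.9] [34.4 15.4]
head [600.1  27. ] [538.8  29.1] [27.1 15.5]
```

View pics/w6.png

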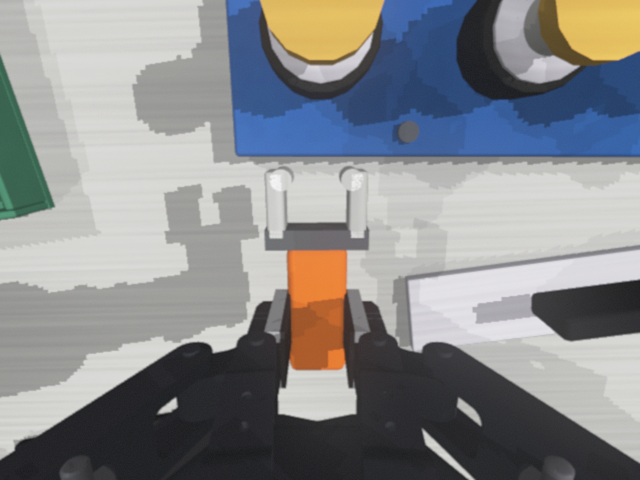

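Jaws at (278,180)/(354,180), level and square to the rest; head of axle 3 at (321,25), about 1.3 mm to the -y side. Correct this and push.

>>> drive_tool([
  {"hand": 0.1,"offset": [2,-0.15,-0.15],"angular": [0,0,0]},
  {"hand": 0.1,"offset": [3.5,-0.2,-0.15],"angular": [0,0,0]},
  {"hand": 0.1,"offset": [4.2,-0.2,-0.15],"angular": [0,0,0]},
  {"hand": 0.1,"offset": [4.8,-0.22,-0.15],"angular": [0,0,0]},
  {"hand": 0.1,"offset": [5.3,-0.23,-0.15],"angular": [0,0,0]},
  {"hand": 0.1,"offset": [5.7,-0.24,-0.15],"angular": [0,0,0]},
  {"hand": 0.1,"offset": [6.0,-0.25,-0.15],"angular": [0,0,0]},
  {"hand": 0.1,"offset": [6.0,-0.25,-0.15],"angular": [0,0,0]},
])

```text
time: 12.05
tool_pos: [0.4934, 0.1107, 0.0559]
tcp_rot: [3.14, -0.039, -0.019]
wrist_force: [-11.8, -0.7, 4.9]
width: 0.252
```

```bash
python3 - <<'E'
from h import *
pre()
E
```

```text
t 12.1 tcp [0.4938 0.1107 0.056 ] psi -1.44 tz [-0.011 -0.001 -1.   ] F [-8.8 -0.8  4.7] w 0.256 q6 1.77
tail [316.9 308.2] [0.4998 0.1095] [498.3 109.3] 178.8 [0.052 0.022]
head [315.9 181.1] [551.3 108.5] [34.5 34.4]
head [580.6 178.6] [550.2  25.5] [37.6 35.8]
```

>>> drive_tool([
  {"hand": 0.1,"offset": [0.2,0,0.25],"angular": [0,0,0]},
  {"hand": 0.1,"offset": [0.5,-0.02,0.25],"angular": [0,0,0]},
  {"hand": 0.1,"offset": [0.8,-0.03,0.25],"angular": [0,0,0]},
  {"hand": 0.1,"offset": [1.0,-0.04,0.25],"angular": [0,0,0]},
  {"hand": 0.1,"offset": [1.0,-0.04,0.25],"angular": [0,0,0]},
])

```text
time: 12.72
tool_pos: [0.5032, 0.1106, 0.0588]
tcp_rot: [3.141, -0.04, -0.021]
wrist_force: [-15.8, 0.8, 9.1]
width: 0.251
```

```bash
python3 - <<'E'
from h import *
pre()
E
```

```text
t 12.78 tcp [0.5032 0.1106 0.0588] psi -1.45 tz [-0.013 -0.001 -1.   ] F [-15.7   1.4   8.2] w 0.251 q6 1.76
tail [316.8 312.4] [0.5061 0.1094] [505.7 109.4] 178.9 [0.05  0.022]
head [316.2 209.1] [551.4 108.7] [34.6 34.7]
head [569.3 206.5] [550.5  25.6] [37.7 35.6]
```

```bash
python3 - <<'E'
from h import *
c=cam("wrist"); cv2.imwrite("pics/w7.png",cv2.resize(c["frame"][120:400,180:460],None,fx=2,fy=2)); st()
E
```

```text
t 12.82 tcp [0.5031 0.1106 0.0588] psi -1.45 tz [-0.013 -0.001 -1.   ] F [-16.    0.8   8.9] w 0.254 q6 1.76
```

View pics/w7.png

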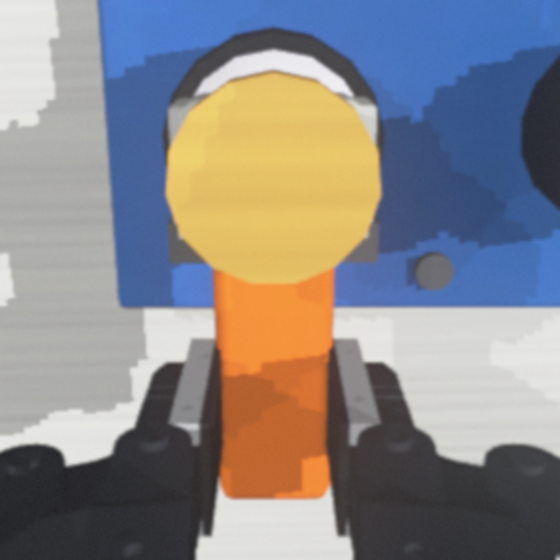

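```bash
python3 - <<'E'
from h import *
c=cam("wrist")
for v in (368.5,251,169): print(v,ray(c,317,v,.0685).round(4))
for v in (155,262): print("head",ray(c,317,v,.083).round(4))
E
```

```text
368.5 [0.4799 0.11   0.0685]
251 [0.5327 0.1087 0.0685]
169 [0.5635 0.108  0.0685]
head [0.5694 0.1079 0.083 ]
head [0.5337 0.1087 0.083 ]
```

Crossbar and jaw tips flank the head symmetrically; bore is within about 1.5 mm of the axis and the force holds at 16 N, so it is home. Release and rise.

>>> drive_tool([
  {"hand": 0.5,"offset": [-0.2,0,0],"angular": [0,0,0]},
  {"hand": 0.5,"offset": [-0.2,0,0],"angular": [0,0,0]},
  {"hand": 0.5,"offset": [-0.2,0,0],"angular": [0,0,0]},
  {"hand": 0.5,"offset": [-0.2,0,5],"angular": [0,0,0]},
  {"hand": 0.5,"offset": [-0.2,0,10],"angular": [0,0,0]},
  {"hand": 0.5,"offset": [-0.2,0,10],"angular": [0,0,0]},
])

```text
time: 13.62
tool_pos: [0.5121, 0.1113, 0.1661]
tcp_rot: [-3.139, 0.039, -0.018]
wrist_force: [-0.0, -0.4, 0.3]
width: 0.502
```

```bash
python3 - <<'E'
from h import *
c=pre()
cv2.imwrite("pics/w8.png",c["frame"])
E
```

```text
t 13.68 tcp [0.5101 0.111  0.1633] psi -1.44 tz [ 0.007  0.001 -1.   ] F [-0.  -0.4  0.1] w 0.5 q6 1.76
tail [ 61.6 202.3] [0.5447 0.2799] [543.2 279.6] -172.9 [0.067 0.016]
tail [318.6 249.9] [0.5075 0.1092] [507.  109.1] 178.7 [0.049 0.022]
head [453.4 189.3] [549.5  24.6] [35.3 34.7]
head [318.2 189.7] [551.2 108.5] [34.  34.9]
head [589.6 189. ] [547.5 -60.2] [35.8 36. ]
```

>>> drive_tool([
  {"hand": 0.5,"offset": [-0.3,-5,0],"angular": [0,0,10]},
  {"hand": 0.5,"offset": [-0.5,-11,0],"angular": [0,0,20]},
  {"hand": 0.5,"offset": [-0.8,-17,0],"angular": [0,0,30]},
  {"hand": 0.5,"offset": [-1.1,-23,0],"angular": [0,0,40]},
  {"hand": 0.5,"offset": [-1.4,-29,0],"angular": [0,0,50]},
  {"hand": 0.5,"offset": [-1.6,-35,0],"angular": [0,0,60]},
  {"hand": 0.5,"offset": [-1.6,-40,0],"angular": [0,0,70]},
  {"hand": 0.5,"offset": [-1.6,-42.8,0],"angular": [0,0,76.2]},
])

```text
time: 14.68
tool_pos: [0.4902, -0.3198, 0.1584]
tcp_rot: [-2.492, -1.91, 0.001]
wrist_force: [0.6, 0.0, 0.1]
width: 0.498
```

>>> drive_tool([
  {"hand": 0.5,"offset": [0,0,-1],"angular": [0,0,0]},
  {"hand": 0.5,"offset": [0,0,-1],"angular": [0,0,0]},
  {"hand": 0.5,"offset": [0,0,-1],"angular": [0,0,0]},
])

```text
time: 15.05
tool_pos: [0.491, -0.3158, 0.1493]
tcp_rot: [-2.494, -1.907, 0.001]
wrist_force: [-0.2, 0.4, 0.7]
width: 0.499
```

```bash
python3 - <<'E'
from h import *
c=tailw()
E
```

```text
t 15.1 tcp [ 0.4914 -0.3159  0.1498] psi 74.83 tz [-0.001  0.001 -1.   ] F [-0.3 -0.   1.3] w 0.501 q6 -0.35
{'px': array([459.1, 174.9]), 'n': np.int32(2158), 'c': array([ 0.6052, -0.3042]), 'ang': np.float64(105.1), 'L': array([0.053, 0.023]), 'rc': array([ 605.3, -304.9]), 'rs': array([23.2, 53.3]), 'ra': 15.2}
{'px': array([315.4, 229.7]), 'n': np.int32(1825), 'c': array([ 0.4888, -0.3173]), 'ang': np.float64(75.6), 'L': array([0.053, 0.022]), 'rc': array([ 488.3, -318.2]), 'rs': array([53.4, 22. ]), 'ra': 75.4}
```

>>> drive_tool([
  {"hand": 0.5,"offset": [-0.35,-0.45,-5],"angular": [0,0,0.7]},
  {"hand": 0.5,"offset": [-0.35,-0.45,-10],"angular": [0,0,0.7]},
  {"hand": 0.5,"offset": [-0.35,-0.45,-13.5],"angular": [0,0,0.7]},
  {"hand": 0.5,"offset": [-0.35,-0.45,-14.8],"angular": [0,0,0.7]},
  {"hand": 0.5,"offset": [-0.35,-0.45,-14.8],"angular": [0,0,0.7]},
  {"hand": 0.1,"offset": [-0.35,-0.45,-14.8],"angular": [0,0,0.7]},
  {"hand": 0.1,"offset": [-0.35,-0.45,-14.8],"angular": [0,0,0.7]},
  {"hand": 0.1,"offset": [-0.35,-0.45,-14.8],"angular": [0,0,0.7]},
], force=100)

```text
time: 16.1
tool_pos: [0.4897, -0.323, 0.0048]
tcp_rot: [2.481, 1.92, 0.002]
wrist_force: [-0.1, 1.6, 6.6]
width: 0.244
```

>>> drive_tool([
  {"hand": 0.1,"offset": [0,0,0],"angular": [0,0,0]},
  {"hand": 0.1,"offset": [0,0,0],"angular": [0,0,0]},
])

```text
time: 16.35
tool_pos: [0.4897, -0.323, 0.0048]
tcp_rot: [2.482, 1.92, 0.002]
wrist_force: [-1.0, 0.9, 7.2]
width: 0.244
```

```bash
python3 - <<'E'
from h import *
c=tailw()
E
```

```text
t 16.4 tcp [ 0.4897 -0.323   0.0049] psi 75.45 tz [ 0.004 -0.002 -1.   ] F [0.3 1.1 6.4] w 0.246 q6 -0.37
{'px': array([600.5, 198.5]), 'n': np.int32(8481), 'c': array([ 0.6034, -0.3025]), 'ang': np.float64(102.6), 'L': array([0.052, 0.023]), 'rc': array([ 604.2, -304.5]), 'rs': array([23.7, 53.1]), 'ra': 14.7}
{'px': array([316.3, 300.7]), 'n': np.int32(6331), 'c': array([ 0.4907, -0.3163]), 'ang': np.float64(76.2), 'L': array([0.053, 0.022]), 'rc': array([ 490.3, -318. ]), 'rs': array([53.2, 22.4]), 'ra': 76.5}
```

>>> drive_tool([
  {"hand": 0.1,"offset": [0,0,4],"angular": [0,0,0]},
  {"hand": 0.1,"offset": [0,0,9],"angular": [0,0,0]},
  {"hand": 0.1,"offset": [-0.8,4,12],"angular": [0,0,-10]},
  {"hand": 0.1,"offset": [-1.6,9,12],"angular": [0,0,-20]},
  {"hand": 0.1,"offset": [-2.4,14,12],"angular": [0,0,-30]},
  {"hand": 0.1,"offset": [-3.3,19,12],"angular": [0,0,-40]},
  {"hand": 0.1,"offset": [-4.1,23,12],"angular": [0,0,-50]},
  {"hand": 0.1,"offset": [-4.9,26.6,12],"angular": [0,0,-60]},
])

```text
time: 17.4
tool_pos: [0.4387, -0.0546, 0.123]
tcp_rot: [3.114, 0.414, 0.003]
wrist_force: [-0.0, 0.0, -0.6]
width: 0.242
```

>>> drive_tool([
  {"hand": 0.1,"offset": [0,0,0],"angular": [0,0,-10]},
  {"hand": 0.1,"offset": [0,0,0],"angular": [0,0,-16.8]},
  {"hand": 0.1,"offset": [0,0,-2],"angular": [0,0,-16.8]},
  {"hand": 0.1,"offset": [0,0,-4],"angular": [0,0,-16.8]},
  {"hand": 0.1,"offset": [0,0,-6.2],"angular": [0,0,-16.8]},
  {"hand": 0.1,"offset": [0,0,-6.2],"angular": [0,0,-16.8]},
  {"hand": 0.1,"offset": [0,0,-6.2],"angular": [0,0,-16.8]},
])

```text
time: 18.27
tool_pos: [0.4396, -0.0561, 0.0612]
tcp_rot: [3.141, -0.037, 0.002]
wrist_force: [-0.4, 1.0, 0.4]
width: 0.241
```

```bash
python3 - <<'E'
from h import *
pre("pics/w9.png")
E
```

```text
t 18.32 tcp [ 0.4399 -0.0561  0.0615] psi -1.34 tz [ 0.002 -0.    -1.   ] F [ 0.  -1.4 -0.2] w 0.241 q6 1.41
tail [316.6 300.5] [ 0.4464 -0.0572] [444.6 -57.5] 179.3 [0.053 0.022]
head [53.2 34.3] [540.4  18. ] [34.2 19.7]
head [322.8  32.6] [538.5 -61. ] [34.6 20. ]
head [596.1  34. ] [ 536.7 -139.7] [32.5 20. ]
```

>>> drive_tool([
  {"hand": 0.1,"offset": [2,-0.2,-0.15],"angular": [0,0,0]},
  {"hand": 0.1,"offset": [3.2,-0.23,-0.1],"angular": [0,0,0]},
  {"hand": 0.1,"offset": [4,-0.25,-0.05],"angular": [0,0,0]},
  {"hand": 0.1,"offset": [4.6,-0.26,0],"angular": [0,0,0]},
  {"hand": 0.1,"offset": [5.2,-0.27,0.05],"angular": [0,0,0]},
  {"hand": 0.1,"offset": [5.8,-0.29,0.05],"angular": [0,0,0]},
  {"hand": 0.1,"offset": [6.2,-0.3,0.05],"angular": [0,0,0]},
  {"hand": 0.1,"offset": [6.2,-0.3,0.05],"angular": [0,0,0]},
])

```text
time: 19.32
tool_pos: [0.4965, -0.0592, 0.0593]
tcp_rot: [3.141, -0.036, -0.015]
wrist_force: [-9.0, -3.3, 0.7]
width: 0.24
```

```bash
python3 - <<'E'
from h import *
pre("pics/w9.png")
E
```

```text
t 19.38 tcp [ 0.4964 -0.0592  0.0593] psi -1.31 tz [-0.01 -0.   -1.  ] F [-9.  -4.2  1.3] w 0.243 q6 1.43
tail [316.8 304.8] [ 0.5025 -0.0604] [502.  -60.5] 179.4 [0.05  0.022]
head [ 65.1 199.1] [550.   20.4] [34.6 39.3]
head [316.8 201.6] [547.1 -61.3] [34.5 34.7]
head [569.6 199.5] [ 546.  -144.2] [37.7 35.1]
```

>>> drive_tool([
  {"hand": 0.1,"offset": [0.3,0,0],"angular": [0,0,0]},
  {"hand": 0.1,"offset": [0.5,0,0],"angular": [0,0,0]},
  {"hand": 0.1,"offset": [0.5,0,0],"angular": [0,0,0]},
])

```text
time: 19.75
tool_pos: [0.4966, -0.0591, 0.0585]
tcp_rot: [3.141, -0.035, -0.031]
wrist_force: [-22.1, -4.2, 10.7]
width: 0.243
```

```bash
python3 - <<'E'
from h import *
c=pre(); cv2.imwrite("pics/w9.png",cv2.resize(c["frame"][120:400,180:460],None,fx=2,fy=2))
E
```

```text
t 19.8 tcp [ 0.4966 -0.0591  0.0585] psi -1.29 tz [-0.02  0.   -1.  ] F [-22.5  -5.   10.6] w 0.24 q6 1.43
tail [316.8 305.8] [ 0.5028 -0.0603] [502.4 -60.4] 179.4 [0.049 0.022]
head [ 63.  200.5] [550.1  20.3] [34.5 39.4]
head [317.1 203.2] [547.1 -61.3] [34.6 34.6]
head [572.2 201.2] [ 546.  -144.2] [37.6 35.1]
```

View pics/w9.png

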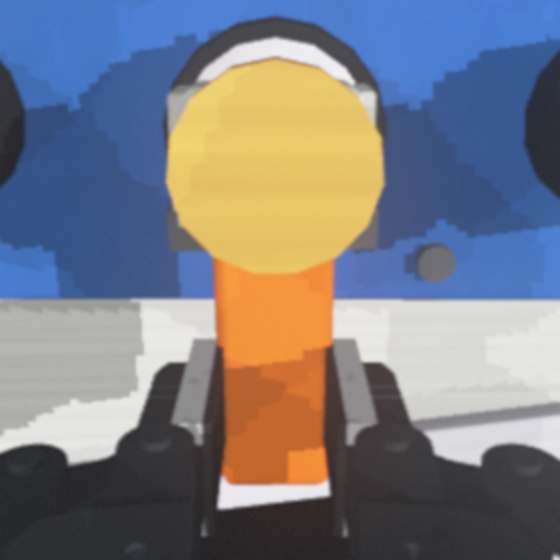

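Again symmetric and hard against the stop (22 N without motion). Release, then check the steel cup's distance to the last clip.

>>> drive_tool([
  {"hand": 0.5,"offset": [-0.3,0,0],"angular": [0,0,0]},
  {"hand": 0.5,"offset": [-0.3,0,0],"angular": [0,0,0]},
  {"hand": 0.5,"offset": [-0.3,0,0],"angular": [0,0,0]},
  {"hand": 0.5,"offset": [-0.3,0,5],"angular": [0,0,0]},
  {"hand": 0.5,"offset": [-0.3,0,10],"angular": [0,0,0]},
  {"hand": 0.5,"offset": [-0.3,-2,13],"angular": [0,0,10]},
  {"hand": 0.5,"offset": [0.5,-5,16],"angular": [0,0,20]},
  {"hand": 0.5,"offset": [2,-9,16],"angular": [0,0,30]},
])

```text
time: 20.8
tool_pos: [0.5288, -0.1498, 0.2253]
tcp_rot: [3.037, 0.788, 0.011]
wrist_force: [0.0, 0.4, 0.2]
width: 0.5
```

```bash
python3 - <<'E'
from h import *
st(); c=cam("top"); f=c["frame"]
g=cv2.GaussianBlur(cv2.cvtColor(cv2.resize(f[140:190,370:430],None,fx=4,fy=4,interpolation=cv2.INTER_CUBIC),cv2.COLOR_BGR2GRAY),(5,5),1)
ci=cv2.HoughCircles(g,cv2.HOUGH_GRADIENT,1,40,param1=80,param2=20,minRadius=40,maxRadius=75)
for x,y,r in ci[0]:
    u,v=370+x/4,140+y/4; a=ray(c,u,v,.115); b=ray(c,u+r/4,v,.115); print(u,v,a.round(3),"r",np.linalg.norm(a-b).round(3))
print("base/rim px for (.70,-.24):",proj(c,(.70,-.24,0)),proj(c,(.70,-.24,.115)))
for b in blobs(c,(3,200,80),(17,255,255),.013,roi=(380,190,450,270)): print(b)
E
```

```text
t 20.8 tcp [ 0.5288 -0.1498  0.2253] psi 29.09 tz [ 0.008 -0.002 -1.   ] F [0.  0.4 0.2] w 0.5 q6 0.74
396.375 161.125 [ 0.705 -0.247  0.115] r 0.035
base/rim px for (.70,-.24): [388.1741885  173.79479561] [393.84125871 163.07251975]
```

Cup is at (0.705,-0.247), about 30 mm clear of the gripper body at the grasp. Proceed.

>>> drive_tool([
  {"hand": 0.5,"offset": [1,-2,0],"angular": [0,0,10]},
  {"hand": 0.5,"offset": [2,-4,0],"angular": [0,0,20]},
  {"hand": 0.5,"offset": [3,-7,-1],"angular": [0,0,30]},
  {"hand": 0.5,"offset": [4,-10,-2],"angular": [0,0,40]},
  {"hand": 0.5,"offset": [5,-12,-3],"angular": [0,0,50]},
  {"hand": 0.5,"offset": [6.5,-14,-4],"angular": [0,0,60]},
  {"hand": 0.5,"offset": [7.5,-15.7,-5],"angular": [0,0,70]},
  {"hand": 0.5,"offset": [7.5,-15.7,-5],"angular": [0,0,76]},
])

```text
time: 21.85
tool_pos: [0.6013, -0.3067, 0.1692]
tcp_rot: [-1.916, -2.488, 0.0]
wrist_force: [-0.2, -0.1, -0.4]
width: 0.5
```

>>> drive_tool([
  {"hand": 0.5,"offset": [0,0,0],"angular": [0,0,0]},
  {"hand": 0.5,"offset": [0,0,0],"angular": [0,0,0]},
  {"hand": 0.5,"offset": [0,0,0],"angular": [0,0,0]},
])

```text
time: 22.22
tool_pos: [0.6011, -0.3057, 0.1711]
tcp_rot: [1.92, 2.486, 0.0]
wrist_force: [0.3, 0.4, -0.3]
width: 0.5
```

```bash
python3 - <<'E'
from h import *
c=tailw()
E
```

```text
t 22.27 tcp [ 0.601  -0.3057  0.1711] psi 104.63 tz [ 0. -0. -1.] F [-0.2 -0.4 -0.3] w 0.502 q6 -0.76
{'px': array([324.5, 220.9]), 'n': np.int32(1583), 'c': array([ 0.6064, -0.3041]), 'ang': np.float64(105.1), 'L': array([0.053, 0.022]), 'rc': array([ 606.3, -304.6]), 'rs': array([21.7, 52.7]), 'ra': 15.6}
```

>>> drive_tool([
  {"hand": 0.5,"offset": [0.6,-0.15,-5],"angular": [0,0,0.6]},
  {"hand": 0.5,"offset": [0.6,-0.15,-10],"angular": [0,0,0.6]},
  {"hand": 0.5,"offset": [0.6,-0.15,-14],"angular": [0,0,0.6]},
  {"hand": 0.5,"offset": [0.6,-0.15,-16.9],"angular": [0,0,0.6]},
  {"hand": 0.5,"offset": [0.6,-0.15,-16.9],"angular": [0,0,0.6]},
  {"hand": 0.1,"offset": [0.6,-0.15,-16.9],"angular": [0,0,0.6]},
  {"hand": 0.1,"offset": [0.6,-0.15,-16.9],"angular": [0,0,0.6]},
  {"hand": 0.1,"offset": [0.6,-0.15,-16.9],"angular": [0,0,0.6]},
])

```text
time: 23.28
tool_pos: [0.6074, -0.3076, 0.0026]
tcp_rot: [1.906, 2.496, 0.0]
wrist_force: [-0.6, 0.1, 2.4]
width: 0.245
```

>>> drive_tool([
  {"hand": 0.1,"offset": [0,0,0],"angular": [0,0,0]},
  {"hand": 0.1,"offset": [0,0,0],"angular": [0,0,0]},
])

```text
time: 23.52
tool_pos: [0.6074, -0.3076, 0.0026]
tcp_rot: [1.906, 2.496, 0.0]
wrist_force: [-0.9, 0.5, 6.0]
width: 0.244
```

```bash
python3 - <<'E'
from h import *
c=tailw()
E
```

```text
t 23.57 tcp [ 0.6074 -0.3076  0.0026] psi 105.26 tz [ 0.001 -0.    -1.   ] F [-0.2  1.1  5.4] w 0.246 q6 -0.77
{'px': array([317.1, 307.5]), 'n': np.int32(6483), 'c': array([ 0.6051, -0.3027]), 'ang': np.float64(104.9), 'L': array([0.053, 0.022]), 'rc': array([ 605.7, -304.4]), 'rs': array([22.6, 52.9]), 'ra': 15.0}
```

>>> drive_tool([
  {"hand": 0.1,"offset": [0,0,4],"angular": [0,0,0]},
  {"hand": 0.1,"offset": [0,0,9],"angular": [0,0,0]},
  {"hand": 0.1,"offset": [-1,1,14],"angular": [0,0,0]},
  {"hand": 0.1,"offset": [-4,4,14],"angular": [0,0,-10]},
  {"hand": 0.1,"offset": [-7,7,14],"angular": [0,0,-20]},
  {"hand": 0.1,"offset": [-10,10,14],"angular": [0,0,-30]},
  {"hand": 0.1,"offset": [-13,13,14],"angular": [0,0,-40]},
  {"hand": 0.1,"offset": [-16.8,16.7,14],"angular": [0,0,-50]},
])

```text
time: 24.58
tool_pos: [0.4377, -0.1396, 0.1412]
tcp_rot: [-2.788, -1.448, 0.0]
wrist_force: [-0.6, 0.3, 0.0]
width: 0.249
```

>>> drive_tool([
  {"hand": 0.1,"offset": [0,0,0],"angular": [0,0,-10]},
  {"hand": 0.1,"offset": [0,0,0],"angular": [0,0,-20]},
  {"hand": 0.1,"offset": [0,0,0],"angular": [0,0,-30]},
  {"hand": 0.1,"offset": [0,0,-1],"angular": [0,0,-40]},
  {"hand": 0.1,"offset": [0,0,-3],"angular": [0,0,-50]},
  {"hand": 0.1,"offset": [0,0,-6],"angular": [0,0,-56.7]},
  {"hand": 0.1,"offset": [0,0,-8.2],"angular": [0,0,-56.7]},
  {"hand": 0.1,"offset": [0,0,-8.2],"angular": [0,0,-56.7]},
])

```text
time: 25.58
tool_pos: [0.4363, -0.1395, 0.0574]
tcp_rot: [-3.139, 0.039, 0.009]
wrist_force: [0.6, 0.4, 0.0]
width: 0.248
```

```bash
python3 - <<'E'
from h import *
pre("pics/w10.png")
E
```

```text
t 25.62 tcp [ 0.4377 -0.14    0.0588] psi -1.43 tz [-0.003  0.001 -1.   ] F [ 0.6 -1.   0. ] w 0.243 q6 1.23
tail [101.  156.1] [ 0.5024 -0.0668] [500.6 -66.7] -178.5 [0.05  0.025]
tail [317.2 307.5] [ 0.442  -0.1408] [ 440.2 -140.8] 178.2 [0.053 0.022]
head [50.4 31.6] [537.2 -67.9] [32.1 17.4]
head [327.6  29.5] [ 535.3 -145.9] [34.7 17.4]
```

>>> drive_tool([
  {"hand": 0.1,"offset": [2,-0.25,-0.1],"angular": [0,0,0]},
  {"hand": 0.1,"offset": [3.4,-0.28,-0.05],"angular": [0,0,0]},
  {"hand": 0.1,"offset": [4.2,-0.3,0],"angular": [0,0,0]},
  {"hand": 0.1,"offset": [4.8,-0.32,0.05],"angular": [0,0,0]},
  {"hand": 0.1,"offset": [5.4,-0.33,0.1],"angular": [0,0,0]},
  {"hand": 0.1,"offset": [6.0,-0.35,0.1],"angular": [0,0,0]},
  {"hand": 0.1,"offset": [6.5,-0.36,0.1],"angular": [0,0,0]},
  {"hand": 0.1,"offset": [6.8,-0.36,0.1],"angular": [0,0,0]},
])

```text
time: 26.62
tool_pos: [0.4964, -0.1433, 0.0587]
tcp_rot: [-3.139, 0.036, 0.036]
wrist_force: [-32.3, -4.5, 16.8]
width: 0.243
```

```bash
python3 - <<'E'
from h import *
pre("pics/w10.png")
E
```

```text
t 26.68 tcp [ 0.4964 -0.1433  0.0587] psi -1.33 tz [-0.023  0.002 -1.   ] F [-27.9  -3.3  15.6] w 0.241 q6 1.27
tail [122.3 302.8] [ 0.5056 -0.0671] [504.4 -67.5] 177.1 [0.046 0.025]
tail [317.2 311.9] [ 0.4998 -0.1446] [ 499.2 -144.6] 178.3 [0.05  0.022]
head [ 67.1 206.6] [548.  -64.7] [34.9 39.3]
head [319.4 209.1] [ 545.2 -146.4] [34.4 34.9]
```

Hard stop at 28–32 N with the same tail-to-head distance as the others. Release and look from above.

>>> drive_tool([
  {"hand": 0.1,"offset": [-0.5,0,0],"angular": [0,0,0]},
  {"hand": 0.5,"offset": [-0.5,0,0],"angular": [0,0,0]},
  {"hand": 0.5,"offset": [-0.5,0,0],"angular": [0,0,0]},
  {"hand": 0.5,"offset": [-0.5,0,0],"angular": [0,0,0]},
  {"hand": 0.5,"offset": [-1,0,5],"angular": [0,0,0]},
  {"hand": 0.5,"offset": [-4,3,10],"angular": [0,0,0]},
  {"hand": 0.5,"offset": [-8,8,14],"angular": [0,0,0]},
  {"hand": 0.5,"offset": [-8,8,14],"angular": [0,0,0]},
])

```text
time: 27.68
tool_pos: [0.4275, -0.0628, 0.2039]
tcp_rot: [3.141, -0.037, 0.009]
wrist_force: [0.4, 0.2, -0.2]
width: 0.502
```

```bash
python3 - <<'E'
from h import *
st(); s=cam("scene")["frame"]; c=cam("wrist"); np.savez("w11.npz",**c)
a=cv2.resize(s[190:320,230:400],(480,367)); b=cv2.resize(c["frame"],(320,240))
o=np.zeros((600,800,3),np.uint8); o[:367,:480]=a; o[360:600,480:800]=b; cv2.imwrite("pics/m1.png",o)
E
```

```text
t 27.68 tcp [ 0.4275 -0.0628  0.2039] psi -1.34 tz [ 0.006 -0.001 -1.   ] F [ 0.4  0.2 -0.2] w 0.502 q6 1.39
```

View pics/m1.png

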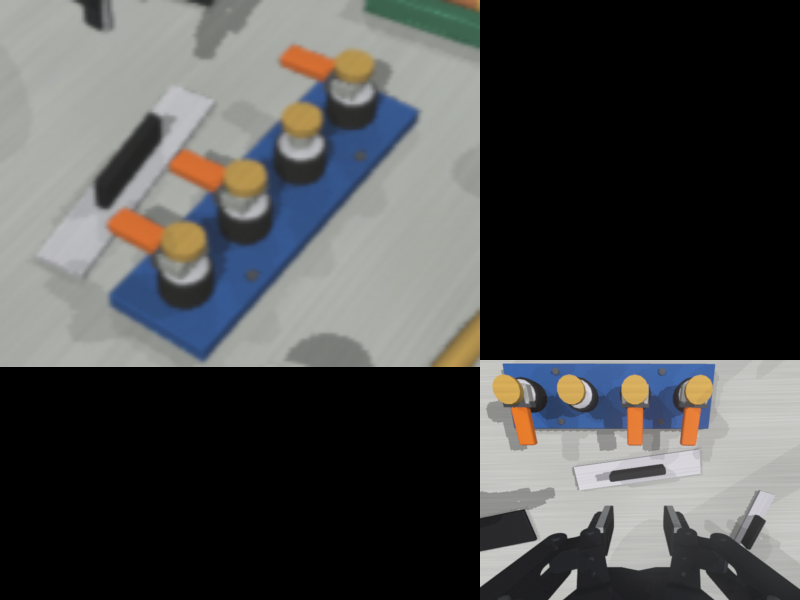

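All three clips sit in their grooves, tails to the front (scene crop: tails at (308,62), (198,170), (137,230)). The straightedge is still in front of the rest; measure its rib.

```bash
python3 - <<'E'
from h import *
c=dict(np.load("w11.npz"))
for z in (.042,): 
  for b in blobs(c,(0,0,0),(180,255,70),z,roi=(200,190,400,270),amin=400): print("rib",b)
for b in blobs(c,(6,140,120),(17,255,255),.0685,amin=400): print("tail",b["rc"],b["rs"],b["ang"])
for b in blobs(c,(18,120,120),(30,255,255),.083,amin=300): print("head",b["rc"],b["rs"])
m=cv2.inRange(cv2.cvtColor(c["frame"],cv2.COLOR_BGR2HSV),(100,8,185),(140,60,255)); m[:180]=0;m[265:]=0;m[:,:180]=0;m[:,450:]=0
v,u=np.nonzero(m); P=np.array([ray(c,a,b,.008)[:2] for a,b in zip(u,v)])*1000; print("bar",len(u),cv2.minAreaRect(P.astype(np.float32)))
E
```

```text
rib {'px': array([314.1, 225.3]), 'n': np.int32(2084), 'c': array([ 0.4239, -0.0613]), 'ang': np.float64(97.0), 'L': array([0.093, 0.017]), 'rc': array([423.9, -61.2]), 'rs': array([17.2, 96.1]), 'ra': 6.9}
tail [504.  101.4] [53.2 27.2] -176.8
tail [500.  -60.5] [22.9 51.8] 178.2
tail [ 497.9 -140.9] [23.7 52.8] 175.8
head [550.8 105.6] [35.1 37.8]
head [548.1  22.4] [34.8 34.7]
head [546.  -61.7] [34.9 34.4]
head [ 544.1 -145.4] [34.4 35.4]
bar 3988 ((420.1411437988281, -61.48613739013672), (46.98670959472656, 237.66769409179688), 6.874142646789551)
```

>>> drive_tool([
  {"hand": 0.5,"offset": [-0.7,0.2,0],"angular": [0,0,10]},
  {"hand": 0.5,"offset": [-0.7,0.2,0],"angular": [0,0,20]},
  {"hand": 0.5,"offset": [-0.7,0.2,0],"angular": [0,0,30]},
  {"hand": 0.5,"offset": [-0.7,0.2,0],"angular": [0,0,40]},
  {"hand": 0.5,"offset": [-0.7,0.2,0],"angular": [0,0,50]},
  {"hand": 0.5,"offset": [-0.7,0.2,0],"angular": [0,0,60]},
  {"hand": 0.5,"offset": [-0.7,0.2,0],"angular": [0,0,70]},
  {"hand": 0.5,"offset": [-0.7,0.2,0],"angular": [0,0,80]},
])

```text
time: 28.78
tool_pos: [0.4201, -0.0628, 0.199]
tcp_rot: [-2.425, -1.994, 0.003]
wrist_force: [0.5, -0.8, -0.5]
width: 0.499
```

>>> drive_tool([
  {"hand": 0.5,"offset": [0,0,-2],"angular": [0,0,10]},
  {"hand": 0.5,"offset": [0,0,-5],"angular": [0,0,18.2]},
  {"hand": 0.5,"offset": [0,0,-5],"angular": [0,0,18.2]},
  {"hand": 0.5,"offset": [0,0,-5],"angular": [0,0,18.2]},
])

```text
time: 29.28
tool_pos: [0.4204, -0.0625, 0.1507]
tcp_rot: [-2.089, -2.345, 0.001]
wrist_force: [-0.5, -0.0, 0.5]
width: 0.495
```

```bash
python3 - <<'E'
from h import *
st(); c=cam("wrist"); cv2.imwrite("pics/w12.png",c["frame"])
for b in blobs(c,(0,0,0),(180,255,70),.042,roi=(240,150,400,300),amin=400): print("rib",b)
E
```

```text
t 29.27 tcp [ 0.4204 -0.0625  0.1507] psi 96.61 tz [-0.001 -0.    -1.   ] F [-0.5 -0.   0.5] w 0.495 q6 -0.32
```

View pics/w12.png

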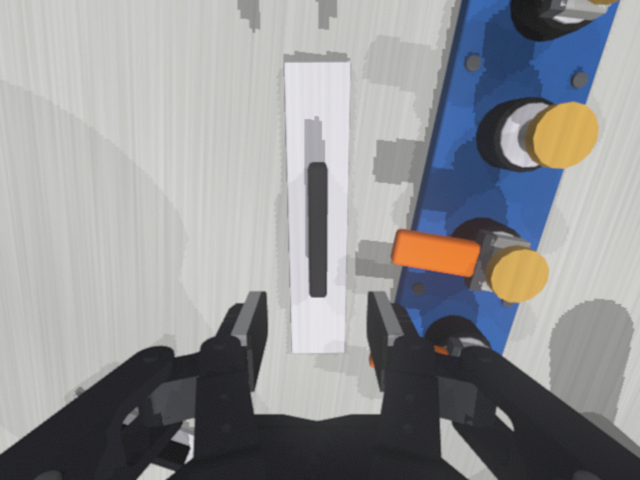

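The rib at (317,230) lies centred and parallel between the fingers. Descend and grip.

>>> drive_tool([
  {"hand": 0.38,"offset": [0,0,-4],"angular": [0,0,0]},
  {"hand": 0.38,"offset": [0,0,-9],"angular": [0,0,0]},
  {"hand": 0.38,"offset": [0,0,-12],"angular": [0,0,0]},
  {"hand": 0.38,"offset": [0,0,-13.4],"angular": [0,0,0]},
  {"hand": 0.38,"offset": [0,0,-13.4],"angular": [0,0,0]},
  {"hand": 0.0,"offset": [0,0,-13.4],"angular": [0,0,0]},
  {"hand": 0.0,"offset": [0,0,-13.4],"angular": [0,0,0]},
  {"hand": 0.0,"offset": [0,0,-13.4],"angular": [0,0,0]},
], force=80)

```text
time: 30.32
tool_pos: [0.4219, -0.0624, 0.0186]
tcp_rot: [2.084, 2.346, 0.003]
wrist_force: [-0.1, -0.6, 7.2]
width: 0.148
```

>>> drive_tool([
  {"hand": 0.0,"offset": [0,0,0],"angular": [0,0,0]},
  {"hand": 0.0,"offset": [0,0,2],"angular": [0,0,0]},
  {"hand": 0.0,"offset": [0,0,2],"angular": [0,0,0]},
])

```text
time: 30.7
tool_pos: [0.4212, -0.0622, 0.038]
tcp_rot: [2.085, 2.346, 0.003]
wrist_force: [-0.3, 1.2, -4.5]
width: 0.144
```

```bash
python3 - <<'E'
from h import *
st()
E
```

```text
t 30.7 tcp [ 0.4212 -0.0622  0.038 ] psi 96.76 tz [ 0.003 -0.001 -1.   ] F [-0.3  1.2 -4.5] w 0.144 q6 -0.32
```

>>> drive_tool([
  {"hand": 0,"offset": [0,0,5],"angular": [0,0,0]},
  {"hand": 0,"offset": [0,0,10],"angular": [0,0,0]},
  {"hand": 0,"offset": [1,0.5,13.5],"angular": [0,0,-3]},
  {"hand": 0,"offset": [5,1.2,13.5],"angular": [0,0,-5]},
  {"hand": 0,"offset": [10,2,13.5],"angular": [0,0,-8.2]},
  {"hand": 0,"offset": [15,3,13.5],"angular": [0,0,-8.2]},
  {"hand": 0,"offset": [20.7,4.1,13.5],"angular": [0,0,-8.2]},
  {"hand": 0,"offset": [20.7,4.1,13.5],"angular": [0,0,-8.2]},
])

```text
time: 31.7
tool_pos: [0.6296, -0.0201, 0.169]
tcp_rot: [-2.247, -2.194, 0.001]
wrist_force: [-0.3, 0.4, -3.0]
width: 0.146
```

>>> drive_tool([
  {"hand": 0,"offset": [0,0,0],"angular": [0,0,0]},
  {"hand": 0,"offset": [0,0,0],"angular": [0,0,0]},
])

```text
time: 31.95
tool_pos: [0.6254, -0.0212, 0.1712]
tcp_rot: [-2.249, -2.192, 0.002]
wrist_force: [0.2, 0.4, -3.4]
width: 0.144
```

```bash
python3 - <<'E'
from h import *
st(); c=cam("wrist"); cv2.imwrite("pics/w13.png",c["frame"])
for b in blobs(c,(18,120,120),(30,255,255),.083,amin=300): print("head",b["rc"],b["rs"])
E
```

```text
t 31.95 tcp [ 0.6254 -0.0212  0.1712] psi 88.55 tz [-0.001  0.    -1.   ] F [ 0.2  0.4 -3.4] w 0.144 q6 -0.05
head [551.7 106.1] [33.1 35.4]
head [550.2  23.5] [34.9 34.3]
head [735.  -44.4] [78.  16.1]
head [547.4 -60.3] [35.7 34.5]
```

View pics/w13.png

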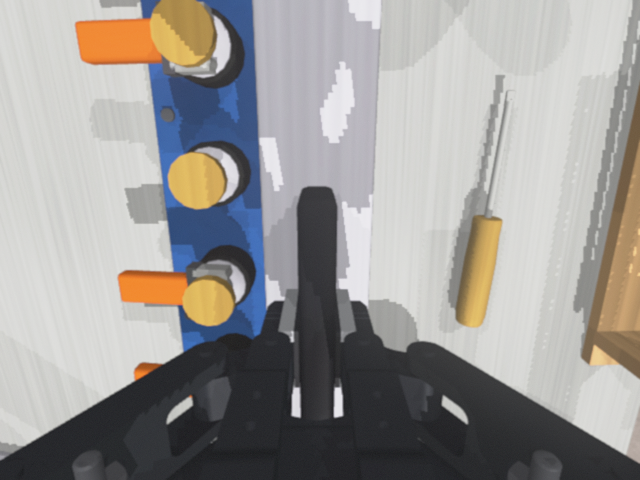

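Bar held level and parallel; the rest's back edge is just left of it. Lower with about 8 mm of clearance.

>>> drive_tool([
  {"hand": 0,"offset": [0.6,0,0],"angular": [0,0,0]},
  {"hand": 0,"offset": [0.6,0,-4],"angular": [0,0,0]},
  {"hand": 0,"offset": [0.6,0,-8],"angular": [0,0,0]},
  {"hand": 0,"offset": [0.6,0,-11],"angular": [0,0,0]},
  {"hand": 0,"offset": [0.6,0,-13.5],"angular": [0,0,0]},
  {"hand": 0,"offset": [0.6,0,-14.8],"angular": [0,0,0]},
  {"hand": 0,"offset": [0.6,0,-15.1],"angular": [0,0,0]},
  {"hand": 0,"offset": [0.6,0,-15.1],"angular": [0,0,0]},
])

```text
time: 33.0
tool_pos: [0.6338, -0.0211, 0.0218]
tcp_rot: [2.248, 2.193, 0.002]
wrist_force: [-1.2, 0.9, -3.1]
width: 0.146
```

```bash
python3 - <<'E'
from h import *
st()
E
```

```text
t 33.0 tcp [ 0.6338 -0.0211  0.0218] psi 88.56 tz [ 0.002 -0.    -1.   ] F [-1.2  0.9 -3.1] w 0.146 q6 -0.05
```

>>> drive_tool([
  {"hand": 0,"offset": [0,0,-0.25],"angular": [0,0,0]},
  {"hand": 0,"offset": [0,0,-0.25],"angular": [0,0,0]},
  {"hand": 0,"offset": [-0.4,0,-0.25],"angular": [0,0,0]},
  {"hand": 0,"offset": [-0.7,0,-0.25],"angular": [0,0,0]},
  {"hand": 0,"offset": [-1.0,0,-0.25],"angular": [0,0,0]},
  {"hand": 0,"offset": [-1.0,0,-0.25],"angular": [0,0,0]},
])

```text
time: 33.75
tool_pos: [0.6228, -0.021, 0.0187]
tcp_rot: [2.249, 2.193, 0.0]
wrist_force: [-0.5, 0.2, 0.4]
width: 0.148
```

```bash
python3 - <<'E'
from h import *
st()
E
```

```text
t 33.75 tcp [ 0.6228 -0.021   0.0187] psi 88.57 tz [ 0. -0. -1.] F [-0.5  0.2  0.4] w 0.148 q6 -0.05
```

No contact yet; slide on slowly.

>>> drive_tool([
  {"hand": 0,"offset": [-0.2,0,0],"angular": [0,0,0]},
  {"hand": 0,"offset": [-0.4,0,0],"angular": [0,0,0]},
  {"hand": 0,"offset": [-0.4,0,0],"angular": [0,0,0]},
])

```text
time: 34.12
tool_pos: [0.6223, -0.021, 0.019]
tcp_rot: [2.246, 2.189, 0.008]
wrist_force: [9.0, -0.5, -7.2]
width: 0.148
```

Contact at x = 0.622 (9 N). Release with a small opening and rise.

>>> drive_tool([
  {"hand": 0.28,"offset": [0.1,0,0],"angular": [0,0,0]},
  {"hand": 0.28,"offset": [0.2,0,0],"angular": [0,0,0]},
  {"hand": 0.28,"offset": [0.3,0,0],"angular": [0,0,0]},
  {"hand": 0.28,"offset": [0.3,0,4],"angular": [0,0,0]},
  {"hand": 0.28,"offset": [0.3,0,9],"angular": [0,0,0]},
  {"hand": 0.28,"offset": [0.3,0,15],"angular": [0,0,0]},
  {"hand": 0.28,"offset": [1,-6,20],"angular": [0,0,0]},
  {"hand": 0.28,"offset": [1,-10,20],"angular": [0,0,0]},
])

```text
time: 35.12
tool_pos: [0.6314, -0.1217, 0.2235]
tcp_rot: [2.242, 2.191, 0.007]
wrist_force: [0.2, 0.1, -1.1]
width: 0.278
```

```bash
python3 - <<'E'
from h import *
st(); c=cam("wrist"); cv2.imwrite("pics/w14.png",c["frame"]); np.savez("w14.npz",**c)
for b in blobs(c,(18,120,120),(30,255,255),.083,amin=300): print("head",b["rc"],b["rs"])
for b in blobs(c,(6,140,120),(17,255,255),.0685,amin=400): print("tail",b["rc"],b["rs"],b["ang"])
E
```

```text
t 35.12 tcp [ 0.6314 -0.1217  0.2235] psi 88.69 tz [ 0.008 -0.002 -1.   ] F [ 0.2  0.1 -1.1] w 0.278 q6 -0.21
head [549.8  21. ] [32.9 34.9]
head [739.9 -66.6] [79.8 17.7]
head [547.9 -61.7] [33.7 35.1]
head [ 545.7 -145.3] [34.7 35.2]
tail [503.  -60.1] [22.3 49.4] 178.4
tail [ 501.2 -140.3] [23.8 50.5] 177.5
```

View pics/w14.png

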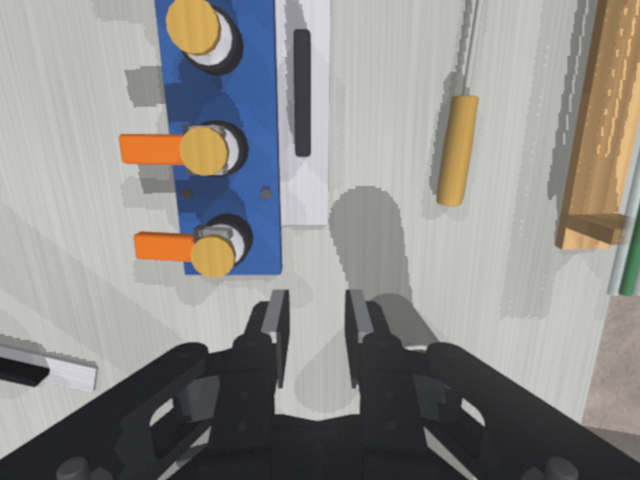

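The bar lies flush against the plate: edge column 275–281, bar end at row 225 with no visible gap. Check the angle, the offset and the paddle numerically.

```bash
python3 - <<'E'
from h import *
c=dict(np.load("w14.npz")); H=cv2.cvtColor(c["frame"],cv2.COLOR_BGR2HSV)
def edge(pick,z):
    P=np.array([ray(c,u,v,z)[:2] for u,v in pick]); k=np.polyfit(P[:,1],P[:,0],1)
    r=P[:,0]-np.polyval(k,P[:,1]); g=abs(r)<.002; k=np.polyfit(P[g,1],P[g,0],1); return k
f=c["frame"].astype(int)
blue=((H[...,0]>105)&(H[...,0]<125)&(H[...,1]>100))
plate=[(np.nonzero(blue[v,230:300])[0].max()+230.5,v) for v in range(5,265)]
g=cv2.cvtColor(c["frame"],cv2.COLOR_BGR2GRAY).astype(int)
out=[(np.argmin(np.diff(g[v,315:345]))+315.5,v) for v in range(5,180)]
# rib left edge at z .042
rib=[(np.argmin(np.diff(g[v,285:303]))+285.5,v) for v in range(40,145)]
a=edge(plate,.018);b=edge(out,.008);d=edge(rib,.042)
print("slopes rad",a[0],b[0],d[0]); 
for y in (-.12,-.02): print(y,"outer-edge minus plate mm (48):",1000*(np.polyval(b,y)-np.polyval(a,y)), "rib edge minus plate (17):",1000*(np.polyval(d,y)-np.polyval(a,y)))
t=cam("top"); cv2.imwrite("pics/top2.png",t["frame"][80:360,120:500])
for q in blobs(t,(15,120,90),(28,255,255),.083,roi=(240,205,375,250)): print("head",q["c"])
E
```

```text
slopes rad 0.02457448996440829 0.02625047935490257 0.030124346245244824
-0.12 outer-edge minus plate mm (48): 46.784343188777996 rib edge minus plate (17): 16.486510271586987
-0.02 outer-edge minus plate mm (48): 46.95194212782749 rib edge minus plate (17): 17.041495899670522
head [0.5497 0.1107]
head [0.5472 0.0261]
```

View pics/top2.png

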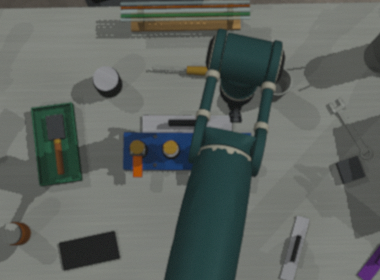

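The gap is about 0 mm, the bar is parallel within 0.006 rad, and the paddle is still in the tray. Hand in.

```bash
python3 -c "
from workcell import bot
print(bot.finish_job())"
```

```text
the job is handed in; nothing more can be done
None
```

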